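# Fish the rotor ring out from under the riser

## Robot

A 7-joint arm with a two-finger parallel gripper is mounted at the origin on a cart in front of the work surface, level with it; the furniture and walls round the work are solid. World frame = base frame: x ahead of the robot, y to its left, z up, the work surface at z = 0. Lengths are in m, angles in rad, forces in N, time in s.
With the tool pointing down it reaches from about 0.4 to 0.85 m from the base axis. Payload 10.4 kg.
Tool frame: the origin (TCP) lies between the finger pads; the fingertips stand 25 mm ahead of it and the grasp point (between the pads) lies 6 mm ahead of it; x points along the fingers, y is the direction in which the jaws open and shut, and the axes are right-handed (so a half turn about x gives the same grasp; the last joint's range is limited). The gripper opens to 87 mm and grips with 3 to 60 N. Pads are 19 mm wide; open, the fingers measure 117 mm over their backs; the gripper's body (75 mm by 190 mm) begins 51 mm behind the grasp point.
Start: joints at [1.22, 0.332, -0.065, 1.46, 0.022, 1.35, -0.088], TCP at [0.201, -0.592, 0.248] pointing down, gripper open.
Joint ranges: [-2.6, 2.6], [-0.5, 2.12], [-1.47, 1.34], [0.16, 2.42], [-1.27, 4.41], [0.06, 2.06], [-2.6, 2.6]. Speed limits (rad/s): [2.22, 2.22, 2.79, 2.79, 3.14, 3.14, 3.14].

## Interface

Orientations are given as a unit quaternion [x, y, z, w].
In Python, from bench import r gives the robot as it stands.
- The arm moves only by the shell command python3 -m pendant 'ROWS' [FORCE]. ROWS is JSON, a list of rows, each an object with "translation": the shift along the world's x, y, z in cm, a list of three; "angular": the turn, a rotation vector about the world's x, y, z in degrees, a list of three; "hand": the opening, from -1 (shut) to 1 (fully open). In form: [{"translation": [dx, dy, dz], "angular": [wx, wy, wz], "hand": hand}, ...]. A call has 1 to 20 rows; each row shifts and turns the commanded pose from where the row before left it; what a row does not reach is not made up. A row lasts 1/10 s, in which the tool goes at most 50 mm and 8.59 degrees, less where a joint would pass 70% of its speed; a pose out of reach is approached as far as the arm can. A call is refused whole if a number of a shift passes 5 or a number of a turn 8.59, either way. A call with a gripper value outside its range is refused whole. The fingers move at their own pace and stop on an object; FORCE is the grip in N (left out, the last holds). Time passes only in rows, so rows that do not move let the fingers close. It gives the time, the measured TCP pose, the force and the opening at its end, in the units of the state.
- r.read_state(): the state, without advancing time (a new reading comes with each control period).
- r.camera(name): name is "side" or "top" or "wrist"; returns the picture (400x640x3 uint8, red, green, blue); there is no depth.
- r.camera_info(name): a dict with "fx", "fy", "cx", "cy" (pixels), "distortion" ([k1, k2, p1, p2, k3] as OpenCV has them; the pictures are not rectified), "rvec" (rotation vector, rad) and "tvec" (3), from world to camera coordinates, as OpenCV has them; the wrist camera has in their place "mount" (4x4, takes a point from camera to tool coordinates, whose origin is the TCP and whose axes are the tool frame's). Camera axes: x right, y down, z forward; pixel columns grow to the right and rows downward; lengths in m; the calibration is good to about 2 mm. A picture is of the moment at which its call begins: read the wrist's pose just before it. camera_info takes no time and is no camera call.
- r.close_job(): hands the job in, once; it reports no verdict.
Trained networks look in the newest picture that a camera, given by its name, has taken for a name from the list of things; names that differ only in an ending like _2 or _b are one class to them, and where a whole thing is asked for, a point or a joint stands for the part that bears it (a point fixed in the world has none). Each returns a list of dicts, best first, with "confidence" (0 to 1); they miss things now and then, are a little off and sometimes report something else, mostly with a low value. They report only what shows in the picture. A call takes as long as a camera call.
- r.find_in(camera, name): "point" ([row, column] in pixels, amid what is visible of it).
- r.mark_of(camera, name): "point" ([row, column] in pixels: a listed point, or the origin of a listed thing).
The state is a dict: "time": time; "joint_positions": joint angles; "joint_vel": joint speeds; "joint_torque": joint torques, N m; "ee_pos": TCP position; "eef_rot": TCP orientation; "ft_force": force on the tool from outside, world axes, zero at the start; "torque": the same for the moment, N m; "width": finger opening in m.
Only numpy, scipy, OpenCV 4.12 (cv2) and the standard library are available. Lean on these libraries where they do the work, as an engineer would, in place of code of your own. Each camera call takes 0.05 s, during which the arm holds its last target.

## Task

The blue rotor locking ring has slid under the clear riser. Take the orange-handled hook from its holder, reach in under the riser, catch the ring with the tip and draw it out until the whole ring lies flat in the open in front of the riser, then hang the hook back in its holder. Bear only lightly on the white sheet and the riser (under 20 N), keep your fingers off the ring, and do not disturb the other things.

Things in the scene. Friction and masses are not known exactly. Their poses are not given: they have to be found in the camera images.
- hook_handle (a point): centre of the hook's orange handle: upright square bar 22 x 22 mm, 60 mm tall, to be gripped from above. x along the hook's foot, z up. Below it: black flange 40 x 40 mm, z -36 to -30 mm, whose underside rests on the holder's fork; a 12 mm steel tube to z -77 mm; then a thinner shank that ends in the foot
- holder_seat (a point): point on top of the holder's fork, 130 mm above the worktop, on the tube's axis when the hook hangs; hung, the handle centre is 36 mm straight above. The slot between the fork's arms is 18 mm wide and runs along the holder's x, closed 10 mm behind this point, open at its +x end 25 mm ahead. To take the hook off, raise it a few mm, carry it 45 mm or more along +x, then up; hang it back in reverse
- holder: fixed grey holder: weighted dark foot 75 x 80 mm and a post, both on the -x side of the fork. Origin on the worktop straight below the fork's seat, x along the fork towards its open end, z up. At the start the hook hangs in it with its foot pointing along +x
- riser: fixed clear acrylic instrument riser, 180 mm deep (x), 240 mm wide (y), open only at its front (the -x face, 90 mm from the origin); side and back walls 8 mm; the space below its top plate is 40 mm high, the plate's top is at 48 mm, all above the sheet. Origin on the sheet under its centre, x pointing inward from the open front to the back, z up
- ring_center (a point): centre of the blue rotor locking ring (46 mm outer, 30 mm inner diameter, 7 mm high, 30 to 65 g), lying flat and loose on the white sheet below the riser at the start; this point is 3.5 mm above the sheet
- ring: the same ring; origin at the centre of its underside, z along its axis
- hook: the retrieving hook, 0.19 kg, same origin and axes. Its 6 mm round foot runs level 120 mm along +x; there the end turns down as a 6 mm thick tip, 20 mm from the foot's upper side to the tip's round end. The shank telescopes, stiff (40 N to shift): the tip's end is 128 to 156 mm below the origin, different every time, not reported: feel for it by touching the white sheet lightly
- base_sheet: fixed white plastic sheet 3 mm thick, 250 mm wide, on the worktop under the riser and reaching 110 mm out in front of it; the ring slides on it. Origin on the worktop under the riser's centre, axes as for the riser
- tube_rack: bystander: blue rack with capped tubes, 62 x 150 x 100 mm, standing loose on the rear half of the riser; origin under its centre
- petri_stack: bystander: white stacked dishes, 90 mm across, 32 mm high; origin under its centre
- timer: bystander: white timer 66 x 66 x 19 mm; origin under its centre
- marker: bystander: white marker pen with a red cap, 122 mm long, 14 mm thick; origin under its centre

How it is judged:
By the outcome, as a careful person would: the job done as asked, in the order asked, and still so for the second after the job is handed in, with the robot touching nothing.
It also fails if it takes over 54 s, if anything falls off the work surface, if the arm or the gripper's body presses on something with over 40 N, if the wrist force passes 120 N, or if a joint passes its speed limit or range.

## Working session

There is one attempt and no reset: what is moved stays moved. The work goes in short steps, Python scripts to look and compute and a shell command to move; the robot and the scene stay as the last step left them, time stands still between calls to the robot, and variables do not carry over. Pictures are saved under pics/ and viewed, and the job is handed in when it is done.

```bash
ls; mkdir -p pics
python3 - <<'E'
from bench import r
import cv2,json
s=r.read_state(); print({k:(v if not hasattr(v,'round') else v) for k,v in s.items()})
for c in ("top","side","wrist"):
    im=r.camera(c); cv2.imwrite(f"pics/{c}0.png",im[:,:,::-1]); print(c,r.camera_info(c))
    for n in ("hook_handle","holder_seat","holder","riser","ring_center","ring","base_sheet","tube_rack","petri_stack","timer","marker"):
        d=r.mark_of(c,n)
        print(n,[( [round(float(x)) for x in e["point"]],round(float(e["confidence"]),2)) for e in d[:2]])
print(r.read_state()["time"])
E
```

```text
pics
{'time': 0.0, 'joint_positions': array([ 1.22040531,  0.332885  , -0.06470115,  1.46093455,  0.02159975,
        1.34988507, -0.08848146]), 'joint_vel': array([-0.00260131, -0.00031939, -0.00110446, -0.00071032, -0.00132961,
        0.00047852,  0.00047949]), 'joint_torque': array([-7.07003874e-04, -6.23249316e+01,  2.40987906e-02, -3.89907110e+01,
       -6.13557757e-02,  3.96310701e-02,  1.52967373e-04]), 'ee_pos': array([ 0.20110624, -0.59139652,  0.24674894]), 'eef_rot': array([-0.69752448, -0.11587743,  0.69773244, -0.11489766]), 'ft_force': array([-0.39593137,  0.2848787 , -0.35850344]), 'torque': array([-0.04420804, -0.03004161,  0.03862288]), 'width': 0.08706674137611942}
top {'fx': 408.5007749286381, 'fy': 408.5007749286381, 'cx': 320.4085119139665, 'cy': 201.3427634910808, 'distortion': array([-0.05656564,  0.        ,  0.        ,  0.        ,  0.        ]), 'rvec': array([ 2.1435968 , -2.19632346,  0.13542225]), 'tvec': array([0.15702492, 0.56443708, 1.27003164])}
hook_handle [([231, 419], 0.71)]
holder_seat [([229, 417], 0.8)]
holder [([235, 407], 0.86), ([142, 291]
[... 872 characters left out ...]
([355, 331], 0.62)]
wrist {'fx': 337.00828496727985, 'fy': 337.00828496727985, 'cx': 318.75136060910484, 'cy': 196.4591659227913, 'distortion': array([-0.0338479,  0.       ,  0.       ,  0.       ,  0.       ]), 'mount': array([[ 5.41825454e-04, -2.62477589e-01,  9.64937937e-01,
        -1.38500540e-01],
       [ 9.99999837e-01, -3.11346000e-05, -5.69982254e-04,
        -5.22145309e-05],
       [ 1.79650524e-04,  9.64938088e-01,  2.62477529e-01,
        -7.01522049e-02],
       [ 0.00000000e+00,  0.00000000e+00,  0.00000000e+00,
         1.00000000e+00]])}
hook_handle []
holder_seat []
holder []
riser []
ring_center []
ring []
base_sheet []
tube_rack []
petri_stack []
timer []
marker []
1.8
```

View pics/top0.png

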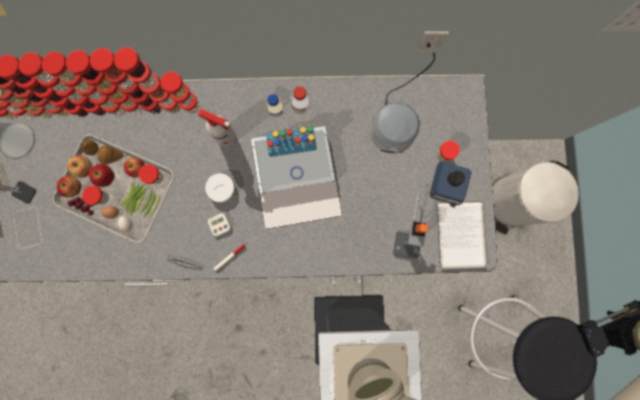

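View pics/side0.png

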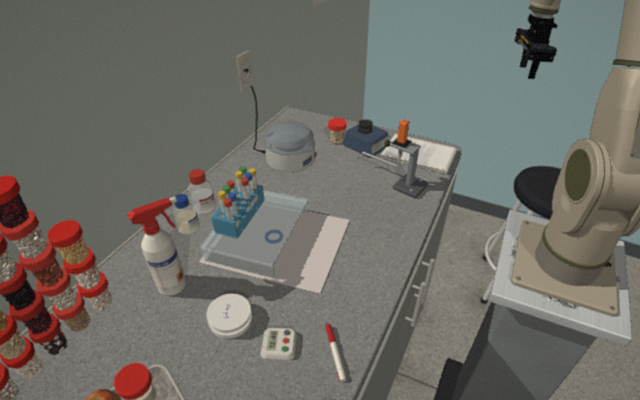

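Run:
```python
import cv2
im=cv2.imread('pics/top0.png')
cv2.imwrite('pics/top0a.png',cv2.resize(im[90:290,200:460],None,fx=3,fy=3,interpolation=cv2.INTER_CUBIC))
im=cv2.imread('pics/side0.png')
cv2.imwrite('pics/side0a.png',cv2.resize(im[90:370,180:450],None,fx=2.1,fy=2.1,interpolation=cv2.INTER_CUBIC))
```

```text
(no output)
```

View pics/top0a.png

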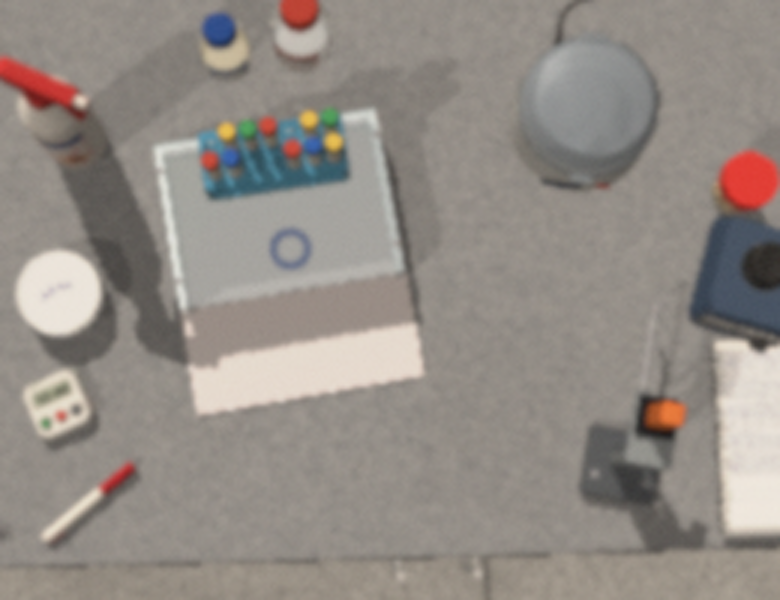

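View pics/side0a.png

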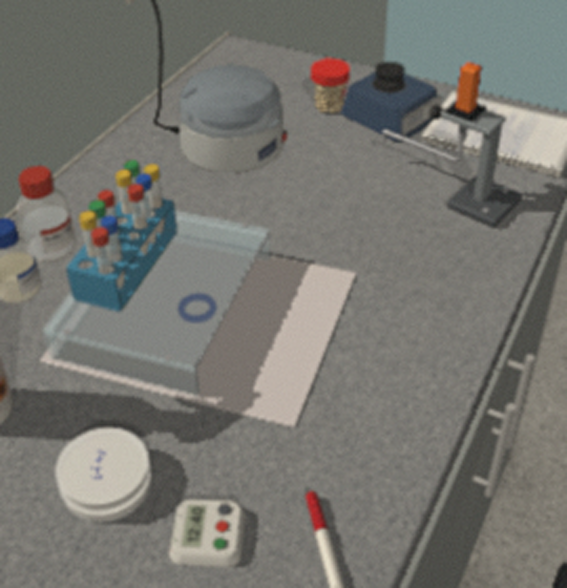

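```bash
cat > h.py <<'E'
import numpy as np,cv2
from bench import r
from scipy.spatial.transform import Rotation as R
def cam(name,state=None):
    i=r.camera_info(name); K=np.array([[i['fx'],0,i['cx']],[0,i['fy'],i['cy']],[0,0,1]]); D=np.array(i['distortion'])
    if 'mount' in i:
        M=np.array(i['mount']); Rt=R.from_quat(state['eef_rot']).as_matrix(); p=np.array(state['ee_pos'])
        Rc=Rt@M[:3,:3]; c=Rt@M[:3,3]+p
        Rw=Rc.T; t=-Rw@c
    else:
        Rw=cv2.Rodrigues(np.array(i['rvec']))[0]; t=np.array(i['tvec'])
    return K,D,Rw,t
def ray(c,uv):
    K,D,Rw,t=c
    u=cv2.undistortPoints(np.array([[uv]],float),K,D)[0,0]
    return -Rw.T@t, Rw.T@np.array([u[0],u[1],1.])
def onz(c,uv,z):
    o,d=ray(c,uv); return o+d*(z-o[2])/d[2]
def tri(c1,p1,c2,p2):
    o1,d1=ray(c1,p1);o2,d2=ray(c2,p2)
    A=np.stack([d1,-d2],1); s=np.linalg.lstsq(A,o2-o1,rcond=None)[0]
    a=o1+d1*s[0]; b=o2+d2*s[1]; return (a+b)/2,np.linalg.norm(a-b)
def proj(c,P):
    K,D,Rw,t=c
    return cv2.projectPoints(np.atleast_2d(np.array(P,float)),cv2.Rodrigues(Rw)[0],t,K,D)[0][:,0]
E
python3 - <<'E'
from h import *
np.set_printoptions(precision=4,suppress=True)
T=cam('top');S=cam('side')
t=cv2.imread('pics/top0.png');s=cv2.imread('pics/side0.png')
def cen(im,lo,hi,box):
    h=cv2.cvtColor(im,cv2.COLOR_BGR2HSV);m=cv2.inRange(h,lo,hi);x0,x1,y0,y1=box
    ys,xs=np.nonzero(m[y0:y1,x0:x1]); return np.array([xs.mean()+x0,ys.mean()+y0]),len(xs),(xs.min()+x0,xs.max()+x0,ys.min()+y0,ys.max()+y0)
a=cen(t,(5,170,120),(16,255,255),(400,440,215,245));b=cen(s,(5,170,120),(16,255,255),(385,420,110,150))
print(a,b,tri(T,a[0],S,b[0]))
a=cen(t,(100,60,50),(125,255,255),(285,310,162,185));b=cen(s,(100,60,50),(125,255,255),(262,286,226,248))
print('ring',a,b,tri(T,a[0],S,b[0]),onz(T,a[0],.0065),onz(S,b[0],.0065))
f=lambda x,y:(x/3+200-.33,y/3+90-.33); g=lambda x,y:(x/2.1+180-.25,y/2.1+90-.25)
for n,p,z in (('sFL',(197,413),.003),('sFR',(424,376),.003),('rFL',(185,305),.051),('rFR',(405,272),.051),('rBL',(155,148),.051),('rBR',(376,110),.051)): print('T',n,onz(T,f(*p),z))
for n,p,z in (('sFL',(295,422),.003),('sFR',(355,272),.003),('rFL',(198,360),.051),('rBR',(178,213),.051),('rFR',(268,233),.051),('rBL',(48,330),.051)): print('S',n,onz(S,g(*p),z))
# hook foot tip/holder
print('foot tip T',onz(T,f(656,308),.03),'ftS',tri(T,f(656,308),S,g(385,132)))
print('foot block', [onz(T,f(*p),.01) for p in ((590,425),(583,497),(655,505),(660,432))])
for n in ((418,231.),): print(onz(T,n,.166))
E
```

```text
(array([421.1667, 227.7024]), 84, (np.int64(416), np.int64(427), np.int64(224), np.int64(232))) (array([401.973 , 131.2027]), 148, (np.int64(397), np.int64(407), np.int64(120), np.int64(142))) (array([ 0.4725, -0.1396,  0.1651]), np.float64(0.0038332857427763323))<stdin>:7: RuntimeWarning: Mean of empty slice.
  ret = ret.dtype.type(ret / rcount)
Traceback (most recent call last):
ValueError: zero-size array to reduction operation minimum which has no identity
```

Run:
```python
from h import *
np.set_printoptions(precision=4,suppress=True)
T=cam('top');S=cam('side')
t=cv2.imread('pics/top0.png');s=cv2.imread('pics/side0.png')
f=lambda x,y:(x/3+200-.33,y/3+90-.33); g=lambda x,y:(x/2.1+180-.25,y/2.1+90-.25)
a=f(291,249);b=g(197,307)
print('ring',a,b,tri(T,a,S,b),onz(T,a,.0065),onz(S,b,.0065))
for n,p,z in (('sFL',(197,413),.003),('sFR',(424,376),.003),('rFL',(185,305),.051),('rFR',(405,272),.051),('rBL',(155,148),.051),('rBR',(376,110),.051)): print('T',n,onz(T,f(*p),z))
for n,p,z in (('sFL',(295,422),.003),('sFR',(355,272),.003),('rFL',(198,360),.051),('rBR',(178,213),.051),('rFR',(268,233),.051),('rBL',(48,330),.051)): print('S',n,onz(S,g(*p),z))
print('foot tip T',onz(T,f(656,308),.03),'ftS',tri(T,f(656,308),S,g(385,132)))
print('foot block', [onz(T,f(*p),.01) for p in ((590,425),(583,497),(655,505),(660,432))])
```

```text
ring (296.67, 172.67) (273.5595238095238, 235.94047619047618) (array([0.6687, 0.2189, 0.0052]), np.float64(0.003482674197385244)) [0.6669 0.2181 0.0065] [0.6697 0.2205 0.0065]
T sFL [0.491  0.3227 0.003 ]
T sFR [0.525  0.0772 0.003 ]
T rFL [0.6018 0.3283 0.051 ]
T rFR [0.6314 0.0969 0.051 ]
T rBL [0.7712 0.359  0.051 ]
T rBR [0.8074 0.1228 0.051 ]
S sFL [0.4916 0.3196 0.003 ]
S sFR [0.5289 0.0781 0.003 ]
S rFL [0.6004 0.326  0.051 ]
S rBR [0.7525 0.1237 0.051 ]
S rFR [0.6323 0.1094 0.051 ]
S rBL [0.7694 0.3617 0.051 ]
foot tip T [ 0.5898 -0.1721  0.03  ] ftS (array([ 0.5886, -0.1667,  0.0493]), np.float64(0.0026967127197276845))
foot block [array([ 0.4674, -0.0992,  0.01  ]), array([ 0.3908, -0.0884,  0.01  ]), array([ 0.3801, -0.1655,  0.01  ]), array([ 0.4579, -0.1747,  0.01  ])]
```

Run:
```python
from h import *
np.set_printoptions(precision=4,suppress=True)
s=r.read_state(); print(s['time'],s['ee_pos']);print(R.from_quat(s['eef_rot']).as_matrix())
im=r.camera('wrist')
S=cv2.imread('pics/side0.png')
cv2.imwrite('pics/side0b.png',cv2.resize(S[105:205,350:450],None,fx=6,fy=6,interpolation=cv2.INTER_CUBIC))
S=cv2.imread('pics/top0.png')
cv2.imwrite('pics/top0b.png',cv2.resize(S[180:280,380:460],None,fx=6,fy=6,interpolation=cv2.INTER_CUBIC))
```

```text
1.8 [ 0.2013 -0.5917  0.2476]
[[ 0.      0.322  -0.9467]
 [-0.0001 -0.9467 -0.322 ]
 [-1.      0.0001 -0.    ]]
```

View pics/side0b.png

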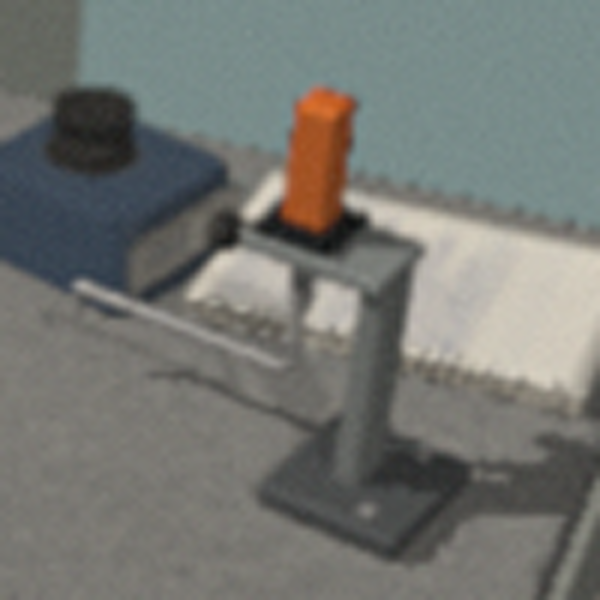

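View pics/top0b.png

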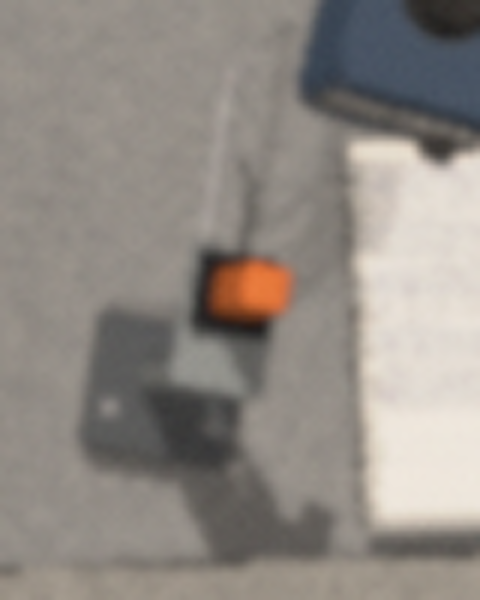

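```bash
python3 -m pendant '[{"translation":[2.2,3.7,0.8],"angular":[0,0,-2.4],"hand":1},{"translation":[2.2,3.7,0.8],"angular":[0,0,-2.4],"hand":1},{"translation":[2.2,3.7,0.8],"angular":[0,0,-2.4],"hand":1},{"translation":[2.2,3.7,0.8],"angular":[0,0,-2.4],"hand":1},{"translation":[2.2,3.7,0.8],"angular":[0,0,-2.4],"hand":1},{"translation":[2.2,3.7,0.8],"angular":[0,0,-2.4],"hand":1},{"translation":[2.2,3.7,0.8],"angular":[0,0,-2.4],"hand":1},{"translation":[2.2,3.7,0.8],"angular":[0,0,-2.4],"hand":1},{"translation":[2.2,3.7,0.8],"angular":[0,0,-2.4],"hand":1},{"translation":[2.2,3.7,0],"angular":[0,0,-2.4],"hand":1},{"translation":[2.2,3.7,0],"angular":[0,0,-2.4],"hand":1},{"translation":[2.2,3.7,0],"angular":[0,0,-2.4],"hand":1},{"translation":[0,0,0],"angular":[0,0,0],"hand":1}]'
python3 - <<'E'
from h import *
np.set_printoptions(precision=4,suppress=True)
s=r.read_state(); print(s['time'],s['ee_pos'],s['joint_vel']);print(R.from_quat(s['eef_rot']).as_matrix())
im=r.camera('wrist');cv2.imwrite('pics/w1.png',im[:,:,::-1])
im=r.camera('top');cv2.imwrite('pics/t1.png',im[:,:,::-1])
E
```

```text
time: 3.15
ee_pos: [0.4675, -0.1418, 0.3199]
eef_rot: [0.705, -0.059, -0.704, -0.06]
ft_force: [-0.0, -0.6, -0.2]
width: 0.087
3.15 [ 0.4675 -0.1418  0.3199] [ 0.0476 -0.0093  0.0909  0.0147  0.0227  0.0101  0.1284]
[[ 0.0015 -0.1667 -0.986 ]
 [ 0.0014 -0.986   0.1667]
 [-1.     -0.0016 -0.0012]]
```

View pics/w1.png

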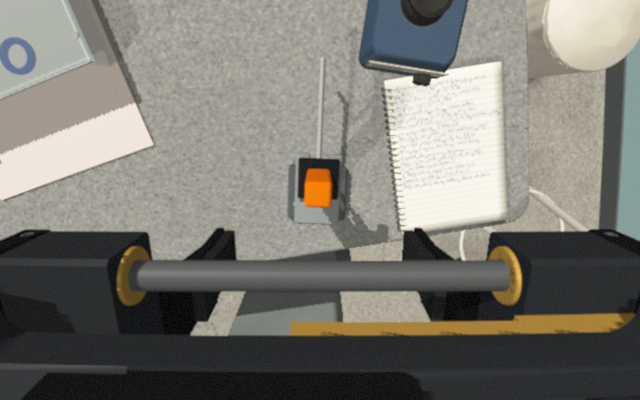

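Run:
```python
import cv2
S=cv2.imread('pics/w1.png')
cv2.imwrite('pics/w1b.png',cv2.resize(S[140:230,270:370],None,fx=6,fy=6,interpolation=cv2.INTER_CUBIC))
```

```text
(no output)
```

View pics/w1b.png

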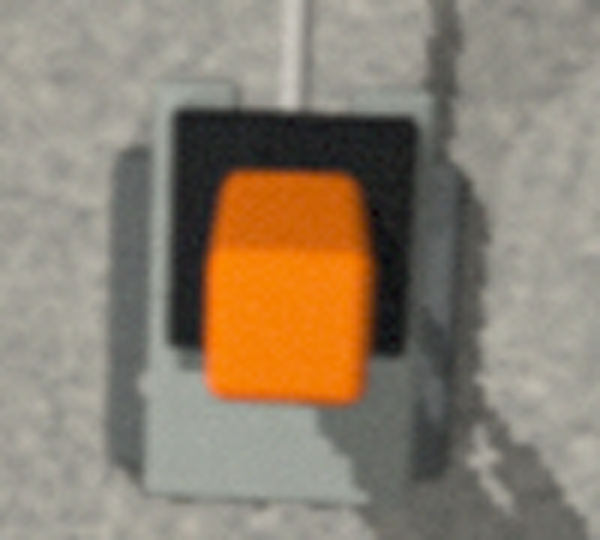

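Run:
```python
from h import *
np.set_printoptions(precision=4,suppress=True)
s=dict(ee_pos=[.4675,-.1418,.3199],eef_rot=r.read_state()['eef_rot'])
W=cam('wrist',s); z=lambda x,y:(270+x/6-.42,140+y/6-.42)
print('handle top',onz(W,z(289,324),.196),'flange',onz(W,z(291,232),.136))
F=[onz(W,z(*p),.136)[:2] for p in ((173,112),(415,120),(405,353),(170,345))]
ang=lambda v:np.degrees(np.arctan2(v[1],v[0]))
print('flange yaws',ang(F[0]-F[3]),ang(F[1]-F[2]),ang(F[0]-F[1])-90,ang(F[3]-F[2])-90)
F=[onz(W,z(*p),.196)[:2] for p in ((205,250),(373,250),(367,400),(210,397))]
print('handle yaws',ang(F[0]-F[3]),ang(F[1]-F[2]),ang(F[0]-F[1])-90,ang(F[3]-F[2])-90,np.linalg.norm(F[0]-F[1]))
F=[onz(W,z(*p),.13)[:2] for p in ((153,90),(435,95),(415,500),(145,492))]
print('fork yaws',ang(F[0]-F[3]),ang(F[1]-F[2]),ang(F[0]-F[1])-90,ang(F[3]-F[2])-90)
for zz in (.035,.045,.055):
  a=onz(W,(322,58),zz);b=onz(W,z(291,108),zz);print('foot',zz,a,b,ang((a-b)[:2]))
Rm=R.from_quat(s['eef_rot']).as_matrix();print('tool yaw(hook x eq)',ang(-Rm[:2,2]))
T=cam('top');print(onz(W,(18,56),.0065),onz(W,(154,145),.003))
```

```text
handle top [ 0.4688 -0.1418  0.196 ] flange [ 0.4685 -0.1419  0.136 ]
flange yaws -11.517394722413925 -11.449956373437763 -11.795583519221907 -11.912491734880021
handle yaws -8.653620703317817 -11.547811038191275 -9.890096307688466 -11.032896935376698 0.022323192970601324
fork yaws -12.075965268642488 -11.672592845379206 -10.909119602174655 -11.684830439346058
foot 0.035 [ 0.5889 -0.1674  0.035 ] [ 0.4734 -0.1426  0.035 ] -12.155402842354952
foot 0.045 [ 0.5876 -0.1671  0.045 ] [ 0.4749 -0.1428  0.045 ] -12.155402842354945
foot 0.055 [ 0.5864 -0.1668  0.055 ] [ 0.4764 -0.1431  0.055 ] -12.155402842354945
tool yaw(hook x eq) -9.878362986331235
[0.6669 0.2163 0.0065] [0.5242 0.0746 0.003 ]
```

```bash
python3 -m pendant '[{"translation":[0,0,-3],"angular":[0,0,-1.9],"hand":1},{"translation":[0,0,0],"angular":[0,0,0],"hand":1}]' 15
python3 - <<'E'
from h import *
np.set_printoptions(precision=4,suppress=True)
s=r.read_state(); print(s['time'],s['ee_pos'],s['joint_vel']);Rm=R.from_quat(s['eef_rot']).as_matrix();print(np.degrees(np.arctan2(-Rm[1,2],-Rm[0,2])),Rm[:,0])
print(([.4687,-.1419,.172]-s['ee_pos'])*100)
E
```

```text
time: 3.45
ee_pos: [0.4633, -0.1489, 0.2867]
eef_rot: [-0.701, 0.074, 0.705, 0.075]
ft_force: [-1.2, 0.1, -0.2]
width: 0.087
3.45 [ 0.4633 -0.1489  0.2867] [ 0.0019 -0.0163 -0.0009 -0.0639 -0.0098  0.0624  0.0384]
-12.062911588834135 [-0.0047  0.0011 -1.    ]
[  0.5442   0.7005 -11.4744]
```

```bash
python3 -m pendant '[{"translation":[0.5,0.7,-2.5],"angular":[0,0,0.2],"hand":1},{"translation":[0,0,-3],"angular":[0,0,0],"hand":1},{"translation":[0,0,-3],"angular":[0,0,0],"hand":1},{"translation":[0,0,-2],"angular":[0,0,0],"hand":1},{"translation":[0,0,-0.9],"angular":[0,0,0],"hand":1},{"translation":[0,0,0],"angular":[0,0,0],"hand":1},{"translation":[0,0,0],"angular":[0,0,0],"hand":1}]' 15
python3 - <<'E'
from h import *
np.set_printoptions(precision=4,suppress=True)
s=r.read_state(); print(s['time'],s['ee_pos'],s['ft_force']);Rm=R.from_quat(s['eef_rot']).as_matrix();print(np.degrees(np.arctan2(-Rm[1,2],-Rm[0,2])),Rm[:,0])
print(([.4687,-.1419,.172]-s['ee_pos'])*100)
im=r.camera('wrist');cv2.imwrite('pics/w2.png',im[:,:,::-1])
E
```

```text
time: 4.15
ee_pos: [0.4708, -0.1413, 0.1769]
eef_rot: [0.704, -0.072, -0.703, -0.072]
ft_force: [-0.1, 0.1, 0.1]
width: 0.0877
4.15 [ 0.4708 -0.1413  0.1769] [-0.105   0.1096  0.1108]
-11.741451259329345 [ 0.0013 -0.0006 -1.    ]
[-0.2052 -0.0602 -0.4883]
```

View pics/w2.png

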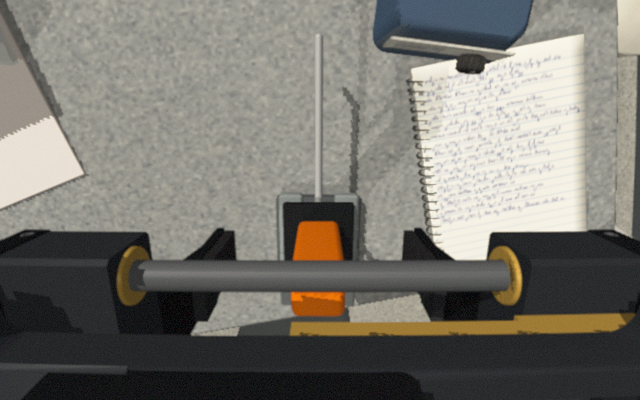

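```bash
python3 -m pendant '[{"translation":[-0.2,-0.1,-0.5],"angular":[0,0,0],"hand":1},{"translation":[0,0,0],"angular":[0,0,0],"hand":0},{"translation":[0,0,0],"angular":[0,0,0],"hand":-0.5},{"translation":[0,0,0],"angular":[0,0,0],"hand":-1},{"translation":[0,0,0],"angular":[0,0,0],"hand":-1},{"translation":[0,0,0],"angular":[0,0,0],"hand":-1},{"translation":[0,0,0],"angular":[0,0,0],"hand":-1},{"translation":[0,0,0],"angular":[0,0,0],"hand":-1}]' 35
python3 - <<'E'
from h import *
np.set_printoptions(precision=4,suppress=True)
s=r.read_state(); print(s['time'],s['ee_pos'],s['ft_force'],s['torque']);Rm=R.from_quat(s['eef_rot']).as_matrix();print(np.degrees(np.arctan2(-Rm[1,2],-Rm[0,2])),Rm[:,0])
E
```

```text
time: 5.0
ee_pos: [0.4682, -0.1417, 0.1706]
eef_rot: [0.703, -0.072, -0.703, -0.072]
ft_force: [0.1, -0.1, 0.3]
width: 0.0392
5.0 [ 0.4682 -0.1417  0.1706] [ 0.1015 -0.1461  0.3188] [0.0766 0.028  0.0344]
-11.715884094738424 [ 0.     -0.0001 -1.    ]
```

```bash
python3 -m pendant '[{"translation":[0,0,0],"angular":[0,0,0],"hand":-1},{"translation":[0,0,0],"angular":[0,0,0],"hand":-1},{"translation":[0,0,0],"angular":[0,0,0],"hand":-1},{"translation":[0,0,0],"angular":[0,0,0],"hand":-1}]' 35
python3 - <<'E'
from h import *
np.set_printoptions(precision=4,suppress=True)
s=r.read_state(); print(s['time'],s['ee_pos'],s['ft_force'],s['torque'])
E
```

```text
time: 5.4
ee_pos: [0.4683, -0.1417, 0.1706]
eef_rot: [0.703, -0.072, -0.703, -0.072]
ft_force: [0.4, 0.4, 0.5]
width: 0.0218
5.4 [ 0.4683 -0.1417  0.1706] [0.3893 0.4247 0.5055] [ 0.1852 -0.0588  0.0437]
```

```bash
python3 -m pendant '[{"translation":[0,0,0.4],"angular":[0,0,0],"hand":-1},{"translation":[0,0,0.4],"angular":[0,0,0],"hand":-1},{"translation":[0,0,0],"angular":[0,0,0],"hand":-1},{"translation":[0.98,-0.2,0],"angular":[0,0,0],"hand":-1},{"translation":[0.98,-0.2,0],"angular":[0,0,0],"hand":-1}]' 35
python3 - <<'E'
from h import *
np.set_printoptions(precision=4,suppress=True)
s=r.read_state(); print(s['time'],s['ee_pos'],s['ft_force'],s['torque'])
E
```

```text
time: 5.9
ee_pos: [0.4886, -0.1461, 0.1786]
eef_rot: [0.704, -0.072, -0.703, -0.072]
ft_force: [0.2, 0.5, -1.2]
width: 0.0213
5.9 [ 0.4886 -0.1461  0.1786] [ 0.2366  0.5453 -1.2185] [-0.0337 -0.023  -0.0321]
```

```bash
python3 -m pendant '[{"translation":[1.47,-0.3,0],"angular":[0,0,0],"hand":-1},{"translation":[1.47,-0.3,0],"angular":[0,0,0],"hand":-1},{"translation":[0.98,-0.2,0],"angular":[0,0,0],"hand":-1},{"translation":[0.2,0,0.6],"angular":[0,0,0],"hand":-1},{"translation":[0,0,3],"angular":[0,0,0],"hand":-1},{"translation":[0,0,3],"angular":[0,0,0],"hand":-1},{"translation":[0,0,1],"angular":[0,0,0],"hand":-1},{"translation":[0,0,0],"angular":[0,0,0],"hand":-1}]' 35
python3 - <<'E'
from h import *
np.set_printoptions(precision=4,suppress=True)
s=r.read_state(); print(s['time'],s['ee_pos'],s['ft_force'],s['torque']);Rm=R.from_quat(s['eef_rot']).as_matrix();print(np.degrees(np.arctan2(-Rm[1,2],-Rm[0,2])),Rm[:,0])
for c in('wrist','side','top'):
  im=r.camera(c);cv2.imwrite(f'pics/{c}3.png',im[:,:,::-1])
E
```

```text
time: 6.7
ee_pos: [0.5296, -0.1538, 0.2561]
eef_rot: [0.704, -0.072, -0.702, -0.072]
ft_force: [0.2, 0.4, -2.1]
width: 0.0217
6.7 [ 0.5296 -0.1538  0.2561] [ 0.2031  0.433  -2.0579] [ 0.0654  0.0092 -0.003 ]
-11.719776867308067 [ 0.0026 -0.0011 -1.    ]
```

View pics/wrist3.png

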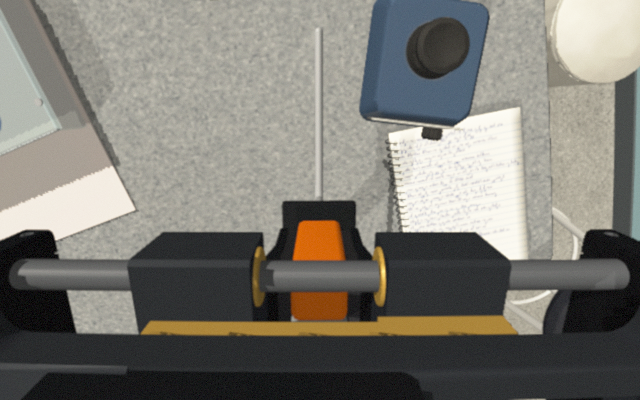

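View pics/side3.png

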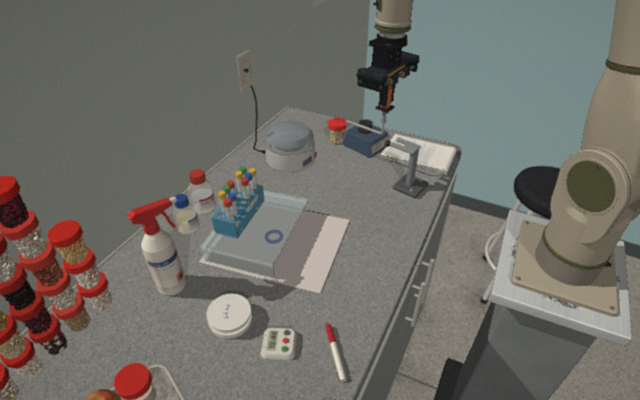

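```bash
python3 - <<'E'
from h import *
np.set_printoptions(precision=4,suppress=True)
s=dict(ee_pos=[.5296,-.1538,.2561],eef_rot=r.read_state()['eef_rot'])
print(r.read_state()['ee_pos'],r.read_state()['time'])
W=cam('wrist',s);h=np.radians(-11.8);u=np.array([np.cos(h),np.sin(h),0])
p=np.array(s['ee_pos'])
for v in (27,28,30):
  o,d=ray(W,(319,v)); k=(.123-(o-p)@u)/(d@u); q=o+d*k; print(v,q, 'foot upper below origin',(p[2]-.0046)-q[2],'-> tip below',(p[2]-.0046)-q[2]+.02)
S=cam('side');T=cam('top')
E
python3 - <<'E'
import cv2
S=cv2.imread('pics/side3.png')
cv2.imwrite('pics/side3b.png',cv2.resize(S[70:170,320:430],None,fx=6,fy=6,interpolation=cv2.INTER_CUBIC))
S=cv2.imread('pics/wrist3.png')
cv2.imwrite('pics/w3b.png',cv2.resize(S[10:110,270:370],None,fx=6,fy=6,interpolation=cv2.INTER_CUBIC))
E
```

```text
[ 0.5283 -0.1537  0.2531] 6.85
27 [ 0.6499 -0.1796  0.138 ] foot upper below origin 0.1135039836575733 -> tip below 0.1335039836575733
28 [ 0.6499 -0.1796  0.1348] foot upper below origin 0.11671407341126477 -> tip below 0.13671407341126476
30 [ 0.6499 -0.1796  0.1281] foot upper below origin 0.12339333595106411 -> tip below 0.1433933359510641
```

View pics/side3b.png

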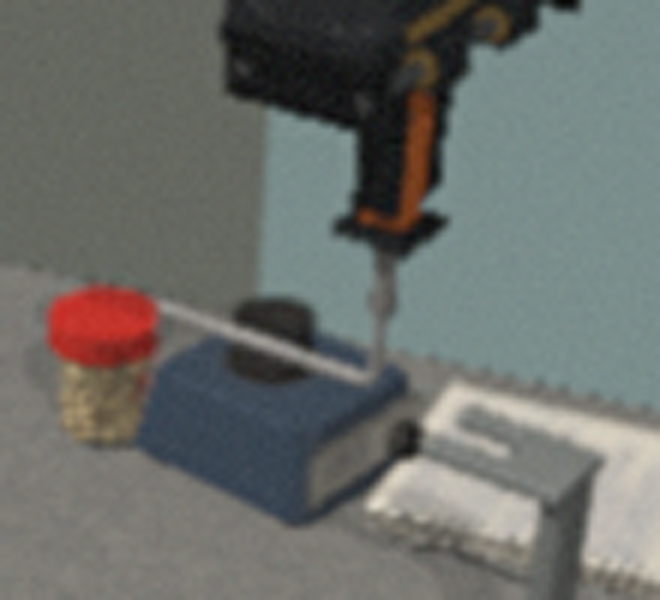

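View pics/w3b.png

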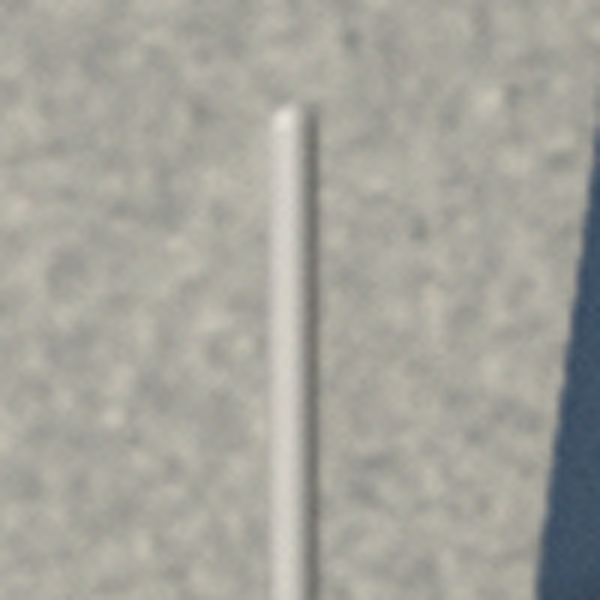

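```bash
python3 -m pendant '[{"translation":[0,1.5,1],"angular":[0,0,2],"hand":-1},{"translation":[0,3,1],"angular":[0,0,2],"hand":-1},{"translation":[-0.5,4,0],"angular":[0,0,2],"hand":-1},{"translation":[-1.2,4,0],"angular":[0,0,2],"hand":-1},{"translation":[-1.2,4,0],"angular":[0,0,2],"hand":-1},{"translation":[-1.2,4,0],"angular":[0,0,2],"hand":-1},{"translation":[-1.2,4,0],"angular":[0,0,2],"hand":-1},{"translation":[-1.2,4,0],"angular":[0,0,2],"hand":-1},{"translation":[-1.2,3.5,-2],"angular":[0,0,2],"hand":-1},{"translation":[0,2,-2],"angular":[0,0,2],"hand":-1},{"translation":[0,0,0],"angular":[0,0,0],"hand":-1},{"translation":[0,0,0],"angular":[0,0,0],"hand":-1}]' 35
python3 - <<'E'
from h import *
np.set_printoptions(precision=4,suppress=True)
s=r.read_state(); print(s['time'],s['ee_pos'],s['ft_force'],s['torque']);Rm=R.from_quat(s['eef_rot']).as_matrix();print(np.degrees(np.arctan2(-Rm[1,2],-Rm[0,2])),Rm[:,0])
W=cam('wrist',s)
for c in('wrist','top'):
  im=r.camera(c);cv2.imwrite(f'pics/{c}4.png',im[:,:,::-1])
E
```

```text
time: 8.05
ee_pos: [0.451, 0.1878, 0.2349]
eef_rot: [-0.705, -0.052, 0.705, -0.052]
ft_force: [-0.2, -0.2, -1.8]
width: 0.0218
8.05 [0.451  0.1878 0.2349] [-0.1977 -0.2323 -1.7546] [ 0.0349 -0.0271 -0.0084]
8.48251252574608 [-0.0003 -0.0002 -1.    ]
```

View pics/wrist4.png

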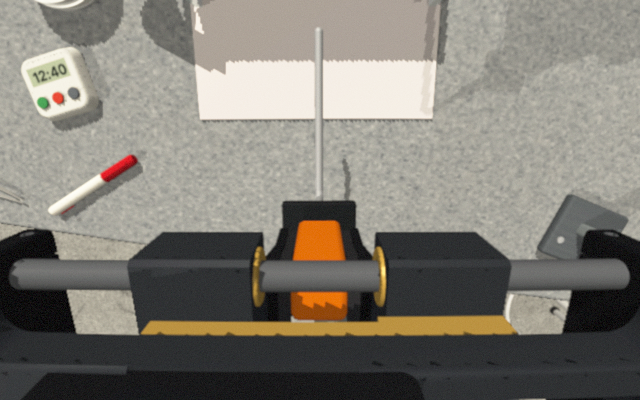

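View pics/top4.png

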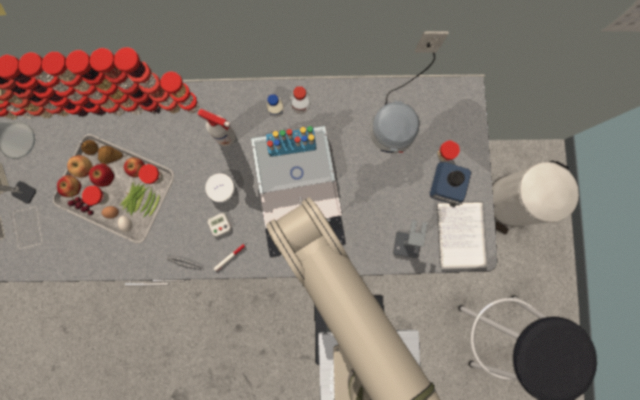

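```bash
python3 - <<'E'
from h import *
np.set_printoptions(precision=4,suppress=True)
s=r.read_state(); s['ee_pos']=np.array([.451,.1878,.2349]); print(r.read_state()['ee_pos'])
W=cam('wrist',s)
a=onz(W,(201,120),.003);b=onz(W,(433.5,118.5),.003);print(a,b,np.linalg.norm(a-b))
d=(a-b)/np.linalg.norm(a-b);print('yaw',np.degrees(np.arctan2(-d[0],d[1])))
m=(a+b)/2; u=np.array([d[1],-d[0],0]); print('riser centre',m+.2*u,'front',m+.11*u)
for ring in ([.6669,.2181,0],[.6669,.2163,0],[.6697,.2205,0]):
  q=np.array(ring)-m; print('ring depth from front',q@u-.11,'lateral',q@d)
h=np.radians(8.48);uh=np.array([np.cos(h),np.sin(h),0])
p=r.read_state()['ee_pos'];q=p+.12*uh-m;print('tip depth',q@u-.11,'lat',q@d)
E
python3 - <<'E'
import cv2
S=cv2.imread('pics/top4.png')
cv2.imwrite('pics/t4b.png',cv2.resize(S[120:220,240:350],None,fx=6,fy=6,interpolation=cv2.INTER_CUBIC))
E
```

```text
[0.4522 0.1864 0.2354]
[0.4873 0.3214 0.003 ] [0.5249 0.0735 0.003 ] 0.2507184728954918
yaw 8.62657364627647
riser centre [0.7038 0.2274 0.003 ] front [0.6148 0.2139 0.003 ]
ring depth from front 0.05212384295021184 lateral -0.0036998219258875926
ring depth from front 0.05185385391184792 lateral -0.005479458382910011
ring depth from front 0.05525215171228741 lateral -0.001746956265090445
tip depth -0.04495660647040543 lat -0.0031772599093460602
```

View pics/t4b.png

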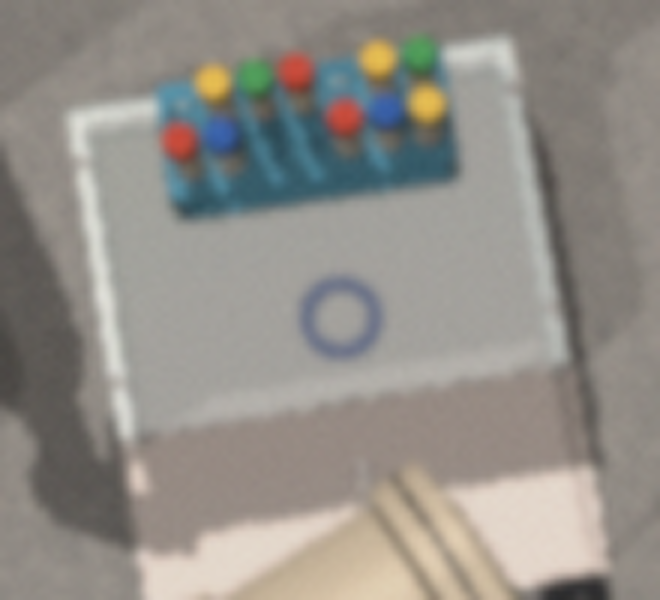

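```bash
python3 -m pendant '[{"translation":[0,0,-2],"angular":[0,0,0],"hand":-1},{"translation":[0,0,-2],"angular":[0,0,0],"hand":-1},{"translation":[0,0,-1.5],"angular":[0,0,0],"hand":-1},{"translation":[0,0,-0.5],"angular":[0,0,0],"hand":-1},{"translation":[0,0,0],"angular":[0,0,0],"hand":-1},{"translation":[0,0,0],"angular":[0,0,0],"hand":-1}]' 35
python3 -m pendant '[{"translation":[0,0,-0.4],"angular":[0,0,0],"hand":-1},{"translation":[0,0,-0.4],"angular":[0,0,0],"hand":-1},{"translation":[0,0,-0.3],"angular":[0,0,0],"hand":-1},{"translation":[0,0,-0.3],"angular":[0,0,0],"hand":-1}]' 35
python3 -m pendant '[{"translation":[0,0,-0.3],"angular":[0,0,0],"hand":-1},{"translation":[0,0,-0.3],"angular":[0,0,0],"hand":-1}]'
```

```text
time: 8.75
ee_pos: [0.4525, 0.1864, 0.1754]
eef_rot: [0.706, 0.051, -0.705, 0.051]
ft_force: [-0.6, 0.4, -1.7]
width: 0.022
time: 9.15
ee_pos: [0.452, 0.1862, 0.1603]
eef_rot: [-0.705, -0.051, 0.705, -0.051]
ft_force: [0.1, 0.4, -2.2]
width: 0.022
time: 9.35
ee_pos: [0.452, 0.1863, 0.1543]
eef_rot: [-0.705, -0.051, 0.705, -0.051]
ft_force: [-0.1, 0.0, -1.0]
width: 0.0219
```

Run:
```python
from h import *
np.set_printoptions(precision=4,suppress=True)
s=r.read_state();print(s['time'],s['ee_pos'],s['ft_force'],s['torque'])
im=r.camera('wrist');cv2.imwrite(f'pics/w5.png',im[:,:,::-1])
im=r.camera('side');cv2.imwrite(f'pics/s5.png',cv2.resize(im[170:300,200:360,::-1],None,fx=4.5,fy=4.5,interpolation=cv2.INTER_CUBIC))
```

```text
9.35 [0.452  0.1863 0.1543] [-0.1252  0.0102 -0.9911] [ 0.0262  0.046  -0.0483]
```

View pics/s5.png

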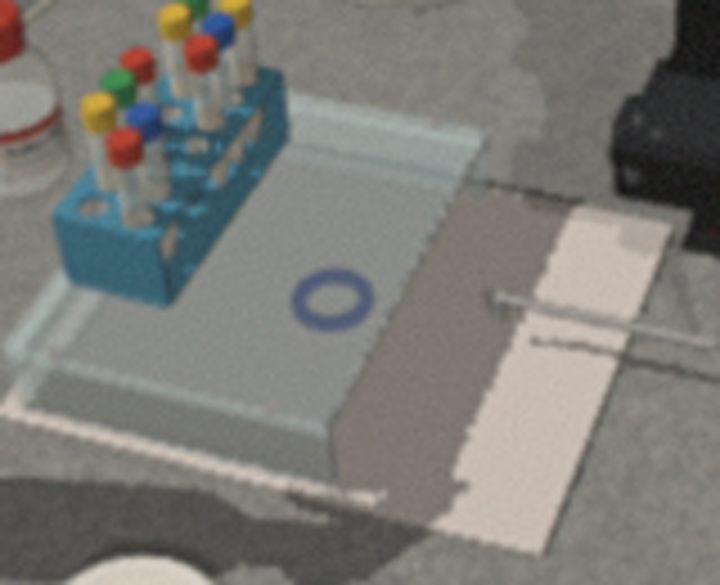

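```bash
python3 -m pendant '[{"translation":[0,0,-0.2],"angular":[0,0,0],"hand":-1},{"translation":[0,0,-0.2],"angular":[0,0,0],"hand":-1}]' 
python3 -m pendant '[{"translation":[0,0,-0.2],"angular":[0,0,0],"hand":-1},{"translation":[0,0,-0.1],"angular":[0,0,0],"hand":-1}]' 
python3 -m pendant '[{"translation":[0,0,-0.15],"angular":[0,0,0],"hand":-1}]'
```

```text
time: 9.65
ee_pos: [0.4521, 0.1863, 0.1505]
eef_rot: [0.705, 0.051, -0.705, 0.051]
ft_force: [0.3, -0.2, -1.6]
width: 0.022
time: 9.85
ee_pos: [0.452, 0.1862, 0.1474]
eef_rot: [-0.705, -0.051, 0.705, -0.051]
ft_force: [0.1, 0.0, -2.0]
width: 0.0215
time: 9.95
ee_pos: [0.4521, 0.1863, 0.146]
eef_rot: [0.705, 0.051, -0.705, 0.051]
ft_force: [-0.3, -0.1, -2.2]
width: 0.0218
```

```bash
for i in 1; do python3 -m pendant '[{"translation":[0,0,-0.15],"angular":[0,0,0],"hand":-1}]'; done 
python3 -m pendant '[{"translation":[0,0,-0.15],"angular":[0,0,0],"hand":-1}]'
python3 -m pendant '[{"translation":[0,0,-0.15],"angular":[0,0,0],"hand":-1}]'
```

```text
time: 10.05
ee_pos: [0.4521, 0.1863, 0.1445]
eef_rot: [0.705, 0.051, -0.705, 0.051]
ft_force: [-0.1, -0.3, -1.2]
width: 0.0216
time: 10.15
ee_pos: [0.4521, 0.1863, 0.143]
eef_rot: [0.705, 0.051, -0.705, 0.051]
ft_force: [-0.2, 0.5, -0.2]
width: 0.0216
time: 10.25
ee_pos: [0.452, 0.1863, 0.1415]
eef_rot: [0.705, 0.051, -0.705, 0.051]
ft_force: [0.3, 0.9, -1.7]
width: 0.0219
```

```bash
python3 -m pendant '[{"translation":[0,0,-0.12],"angular":[0,0,0],"hand":-1}]' 
python3 -m pendant '[{"translation":[0,0,0],"angular":[0,0,0],"hand":-1}]'
python3 - <<'E'
from h import *
s=r.read_state();print(s['ee_pos'],s['ft_force'],s['torque'])
E
```

```text
time: 10.35
ee_pos: [0.4521, 0.1863, 0.1402]
eef_rot: [-0.705, -0.051, 0.705, -0.051]
ft_force: [-0.1, 0.6, -1.5]
width: 0.0219
time: 10.45
ee_pos: [0.452, 0.1862, 0.1402]
eef_rot: [-0.705, -0.051, 0.705, -0.051]
ft_force: [0.0, -0.6, -2.4]
width: 0.0215
[0.45196139 0.18623197 0.14020051] [ 0.04693152 -0.56833422 -2.37451913] [ 0.02575689  0.01217101 -0.01186925]
```

```bash
python3 -m pendant '[{"translation":[0,0,-0.12],"angular":[0,0,0],"hand":-1}]' 
python3 -m pendant '[{"translation":[0,0,-0.12],"angular":[0,0,0],"hand":-1}]'
python3 -m pendant '[{"translation":[0,0,-0.12],"angular":[0,0,0],"hand":-1}]'
```

```text
time: 10.55
ee_pos: [0.4521, 0.1863, 0.1392]
eef_rot: [0.705, 0.051, -0.705, 0.051]
ft_force: [0.1, 0.2, -1.8]
width: 0.0216
time: 10.65
ee_pos: [0.4521, 0.1863, 0.138]
eef_rot: [0.705, 0.051, -0.705, 0.051]
ft_force: [-0.5, -0.1, 0.4]
width: 0.0218
time: 10.75
ee_pos: [0.452, 0.1864, 0.1371]
eef_rot: [0.705, 0.051, -0.705, 0.051]
ft_force: [-6.9, -2.7, 11.3]
width: 0.0219
```

```bash
python3 -m pendant '[{"translation":[0,0,0.6],"angular":[0,0,0],"hand":-1},{"translation":[0,0,0.7],"angular":[0,0,0],"hand":-1},{"translation":[0,0,0],"angular":[0,0,0],"hand":-1}]' 60
python3 - <<'E'
from h import *
s=r.read_state();print(s['ee_pos'],s['ft_force'],s['torque'])
im=r.camera('wrist');cv2.imwrite(f'pics/w6.png',im[:,:,::-1])
im=r.camera('side');cv2.imwrite(f'pics/s6.png',im[:,:,::-1]);cv2.imwrite(f'pics/s6b.png',cv2.resize(im[170:300,200:360,::-1],None,fx=4.5,fy=4.5,interpolation=cv2.INTER_CUBIC))
E
```

```text
time: 11.05
ee_pos: [0.4527, 0.1865, 0.1509]
eef_rot: [0.706, 0.051, -0.705, 0.051]
ft_force: [-0.2, -0.4, -2.0]
width: 0.0218
[0.45265769 0.18652935 0.15091614] [-0.20879036 -0.44914252 -2.02314829] [ 0.11323924 -0.03019547  0.02219912]
```

View pics/s6b.png

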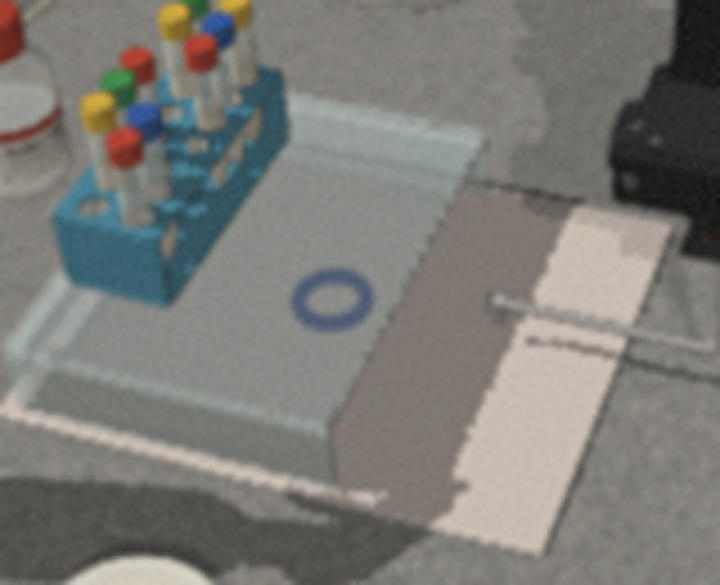

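View pics/w6.png

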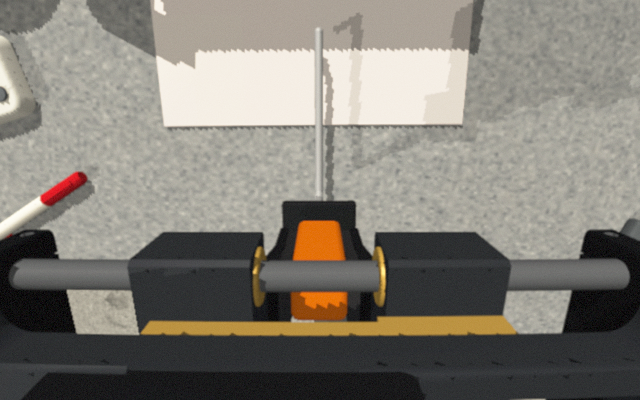

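View pics/w5.png

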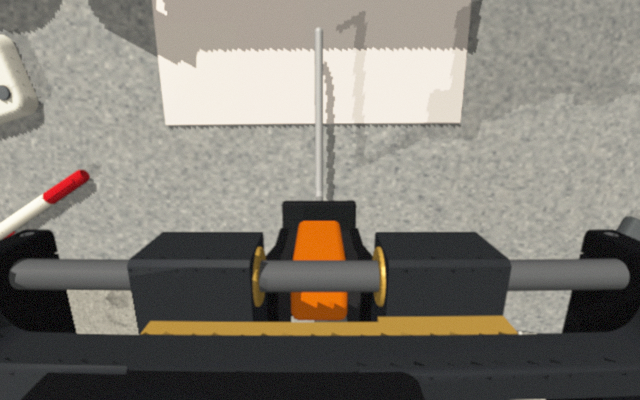

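```bash
python3 -m pendant '[{"translation":[1.0,0.15,0],"angular":[0,0,0],"hand":-1},{"translation":[1.0,0.15,0],"angular":[0,0,0],"hand":-1},{"translation":[1.0,0.15,0],"angular":[0,0,0],"hand":-1},{"translation":[1.0,0.15,0],"angular":[0,0,0],"hand":-1}]' 60
python3 -m pendant '[{"translation":[1.0,0.15,0],"angular":[0,0,0],"hand":-1},{"translation":[1.0,0.15,0],"angular":[0,0,0],"hand":-1},{"translation":[1.0,0.15,0],"angular":[0,0,0],"hand":-1},{"translation":[1.0,0.15,0],"angular":[0,0,0],"hand":-1},{"translation":[1.0,0.15,0],"angular":[0,0,0],"hand":-1},{"translation":[0.6,0.1,0],"angular":[0,0,0],"hand":-1},{"translation":[0,0,0],"angular":[0,0,0],"hand":-1}]' 60
python3 - <<'E'
from h import *
s=r.read_state();print(s['ee_pos'],s['ft_force'],s['torque']);Rm=R.from_quat(s['eef_rot']).as_matrix();print(np.degrees(np.arctan2(-Rm[1,2],-Rm[0,2])),Rm[:,0])
im=r.camera('wrist');cv2.imwrite(f'pics/w7.png',im[:,:,::-1])
im=r.camera('side');cv2.imwrite(f'pics/s7.png',im[:,:,::-1]);cv2.imwrite(f'pics/s7b.png',cv2.resize(im[170:300,200:360,::-1],None,fx=4.5,fy=4.5,interpolation=cv2.INTER_CUBIC))
im=r.camera('top');cv2.imwrite(f'pics/t7.png',im[:,:,::-1]);cv2.imwrite(f'pics/t7b.png',cv2.resize(im[120:220,240:350,::-1],None,fx=6,fy=6,interpolation=cv2.INTER_CUBIC))
E
```

```text
time: 11.55
ee_pos: [0.4931, 0.1924, 0.1495]
eef_rot: [-0.705, -0.051, 0.705, -0.051]
ft_force: [0.6, -0.0, -2.4]
width: 0.0215
time: 12.25
ee_pos: [0.5487, 0.2009, 0.1497]
eef_rot: [-0.705, -0.051, 0.705, -0.051]
ft_force: [-0.9, -0.3, -2.1]
width: 0.0216
[0.54868549 0.20090326 0.1496606 ] [-0.88957054 -0.26451933 -2.09202253] [ 0.00728537  0.05630756 -0.03319672]
8.266057433295128 [-8.91271459e-05  3.29833764e-04 -9.99999942e-01]
```

View pics/s7b.png

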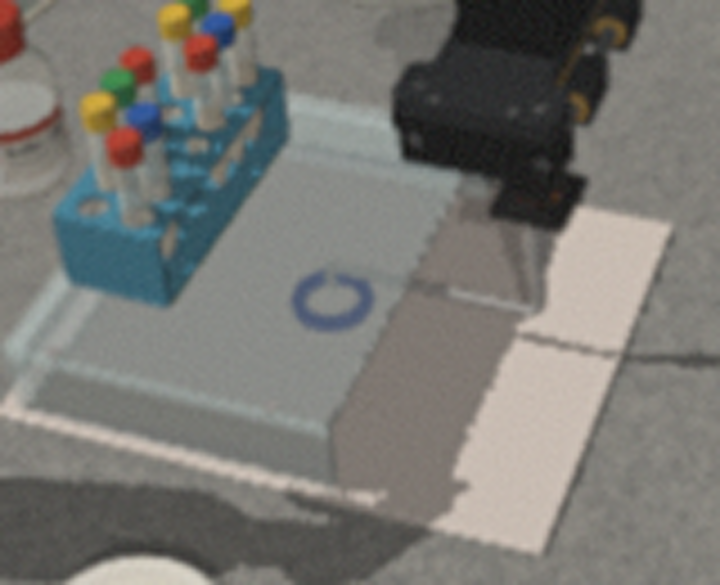

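View pics/w7.png

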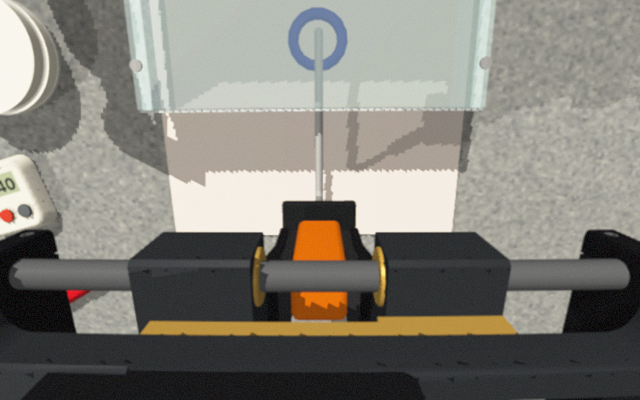

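View pics/t7b.png

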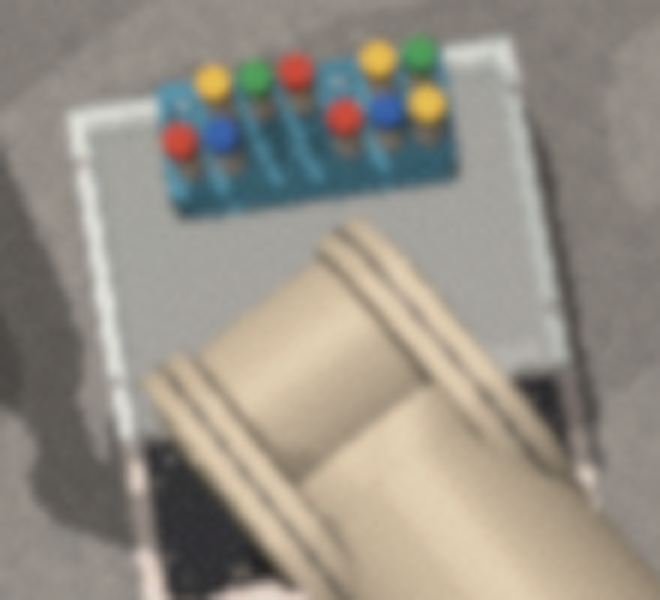

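Run:
```python
from h import *
np.set_printoptions(precision=4,suppress=True)
s=r.read_state()
W=cam('wrist',s);h=np.radians(8.35);u=np.array([np.cos(h),np.sin(h),0]);v=np.array([-u[1],u[0],0])
c=onz(W,(317.7,39.5),.0065)
print(s['ee_pos'],c,'along',(c-s['ee_pos'])@u,'lat',(c-s['ee_pos'])@v, 'front', (onz(W,(318,109),.051)-s['ee_pos'])@u)
im=cv2.imread('pics/w7.png');cv2.imwrite('pics/w7b.png',cv2.resize(im[0:90,270:370],None,fx=6,fy=6,interpolation=cv2.INTER_CUBIC))
```

```text
[0.5477 0.2009 0.1497] [0.6657 0.2188 0.0065] along 0.11937080214200115 lat 0.0006075419146807953 front 0.06748007640844535
```

View pics/w7b.png

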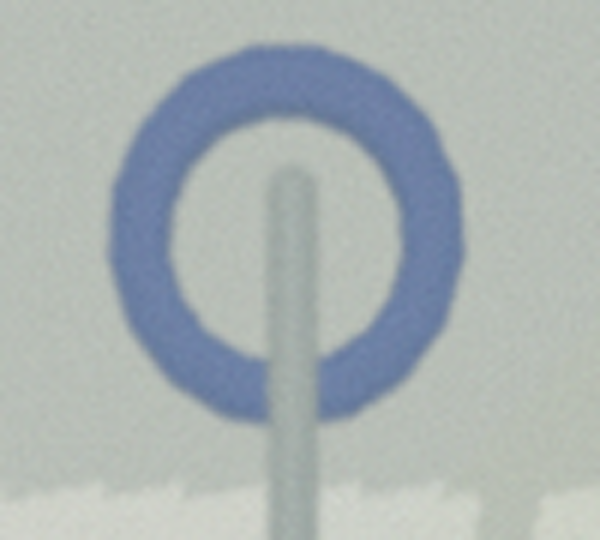

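```bash
python3 -m pendant '[{"translation":[0,0,-0.4],"angular":[0,0,0],"hand":-1},{"translation":[0,0,-0.3],"angular":[0,0,0],"hand":-1},{"translation":[0,0,0],"angular":[0,0,0],"hand":-1}]' 60
python3 -m pendant '[{"translation":[0,0,-0.15],"angular":[0,0,0],"hand":-1},{"translation":[0,0,-0.15],"angular":[0,0,0],"hand":-1},{"translation":[0,0,0],"angular":[0,0,0],"hand":-1}]' 60
python3 - <<'E'
from h import *
s=r.read_state();print(s['ee_pos'],s['ft_force'],s['torque'])
im=r.camera('wrist');cv2.imwrite(f'pics/w8.png',cv2.resize(im[0:90,270:370,::-1],None,fx=6,fy=6,interpolation=cv2.INTER_CUBIC))
E
```

```text
time: 12.7
ee_pos: [0.5476, 0.2005, 0.1422]
eef_rot: [-0.705, -0.051, 0.706, -0.051]
ft_force: [0.7, -0.4, -2.0]
width: 0.0219
time: 13.0
ee_pos: [0.548, 0.2007, 0.1396]
eef_rot: [-0.705, -0.051, 0.705, -0.051]
ft_force: [-0.0, 0.1, -1.8]
width: 0.0217
[0.54795003 0.20071805 0.13955036] [-0.00867857  0.0997028  -1.8305798 ] [-0.02816771  0.00785081  0.02761188]
```

View pics/w8.png

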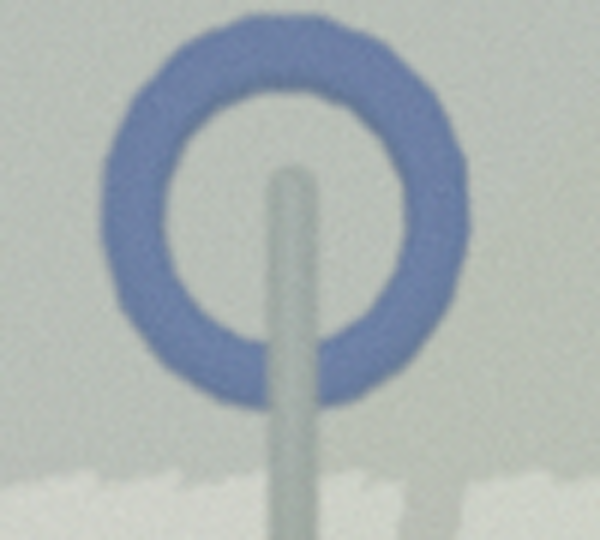

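The tip sits inside the ring, 1.5 mm above the sheet and not touching it. Next I pull the ring out.

```bash
python3 -m pendant '[{"translation":[-0.6,-0.09,0],"angular":[0,0,0],"hand":-1},{"translation":[-0.5,-0.07,0],"angular":[0,0,0],"hand":-1},{"translation":[-0.5,-0.07,0],"angular":[0,0,0],"hand":-1},{"translation":[-0.5,-0.07,0],"angular":[0,0,0],"hand":-1},{"translation":[-0.6,-0.09,0],"angular":[0,0,0],"hand":-1},{"translation":[-0.6,-0.09,0],"angular":[0,0,0],"hand":-1}]' 60
python3 - <<'E'
from h import *
s=r.read_state();print(s['ee_pos'],s['ft_force'],s['torque'])
im=r.camera('wrist');cv2.imwrite(f'pics/w9.png',im[:,:,::-1])
E
```

```text
time: 13.65
ee_pos: [0.5145, 0.1959, 0.1398]
eef_rot: [0.705, 0.051, -0.705, 0.051]
ft_force: [-0.3, 0.4, -1.0]
width: 0.0212
[0.51453092 0.19589243 0.13984506] [-0.34655938  0.44975404 -0.99584603] [ 0.02327278 -0.06315506  0.00298715]
```

View pics/w9.png

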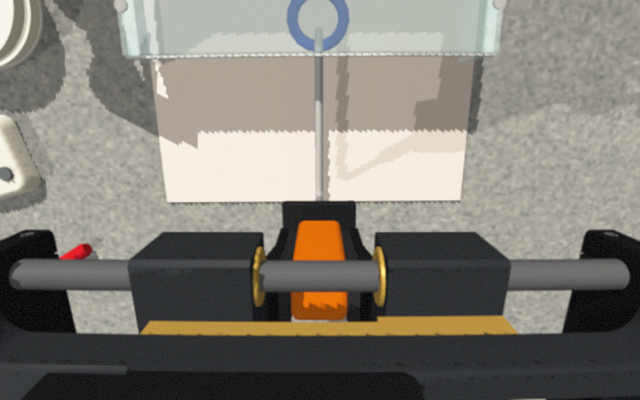

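```bash
python3 -m pendant '[{"translation":[-0.7,-0.1,0],"angular":[0,0,0],"hand":-1},{"translation":[-0.7,-0.1,0],"angular":[0,0,0],"hand":-1},{"translation":[-0.7,-0.1,0],"angular":[0,0,0],"hand":-1},{"translation":[-0.7,-0.1,0],"angular":[0,0,0],"hand":-1},{"translation":[-0.7,-0.1,0],"angular":[0,0,0],"hand":-1},{"translation":[-0.7,-0.11,0],"angular":[0,0,0],"hand":-1},{"translation":[-0.7,-0.11,0],"angular":[0,0,0],"hand":-1},{"translation":[-0.7,-0.11,0],"angular":[0,0,0],"hand":-1},{"translation":[-0.7,-0.11,0],"angular":[0,0,0],"hand":-1},{"translation":[-0.7,-0.11,0],"angular":[0,0,0],"hand":-1},{"translation":[-0.6,-0.1,0],"angular":[0,0,0],"hand":-1},{"translation":[-0.3,-0.05,0],"angular":[0,0,0],"hand":-1},{"translation":[0,0,0],"angular":[0,0,0],"hand":-1}]' 60
python3 - <<'E'
from h import *
s=r.read_state();print(s['ee_pos'],s['ft_force'],s['torque'])
W=cam('wrist',s)
im=r.camera('wrist');cv2.imwrite(f'pics/w10.png',im[:,:,::-1])
E
```

```text
time: 15.0
ee_pos: [0.4357, 0.1838, 0.1398]
eef_rot: [0.705, 0.051, -0.705, 0.051]
ft_force: [0.4, -1.1, -1.8]
width: 0.0219
[0.43572387 0.18381253 0.13980935] [ 0.40179239 -1.1248599  -1.81800453] [-0.00887979  0.03043027 -0.02579794]
```

View pics/w10.png

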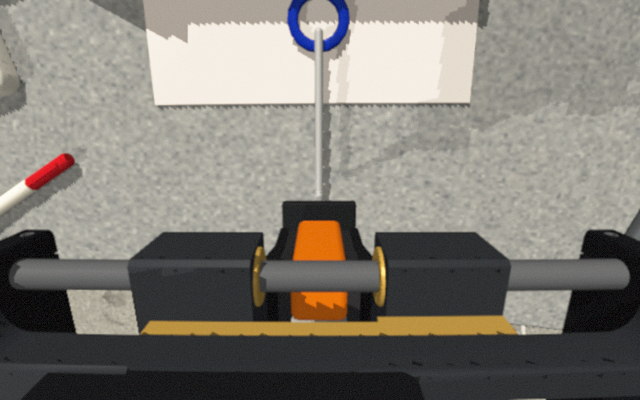

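```bash
python3 -m pendant '[{"translation":[0.6,0.09,0],"angular":[0,0,0],"hand":-1},{"translation":[0,0,0],"angular":[0,0,0],"hand":-1},{"translation":[0,0,1],"angular":[0,0,0],"hand":-1},{"translation":[0,0,1.5],"angular":[0,0,0],"hand":-1},{"translation":[0,0,3],"angular":[0,0,0],"hand":-1},{"translation":[0,0,3],"angular":[0,0,0],"hand":-1},{"translation":[0,0,2.5],"angular":[0,0,0],"hand":-1},{"translation":[0,0,0],"angular":[0,0,0],"hand":-1}]' 60
python3 - <<'E'
from h import *
np.set_printoptions(precision=4,suppress=True)
s=r.read_state();print(s['time'],s['ee_pos'],s['ft_force'],s['torque'])
Rm=R.from_quat(s['eef_rot']).as_matrix();print(np.degrees(np.arctan2(-Rm[1,2],-Rm[0,2])),Rm[:,0])
im=r.camera('wrist');cv2.imwrite(f'pics/w11.png',im[:,:,::-1])
im=r.camera('side');cv2.imwrite(f'pics/s11b.png',cv2.resize(im[170:300,200:360,::-1],None,fx=4.5,fy=4.5,interpolation=cv2.INTER_CUBIC))
E
```

```text
time: 15.85
ee_pos: [0.4435, 0.186, 0.2543]
eef_rot: [0.708, 0.052, -0.703, 0.051]
ft_force: [0.5, -0.2, -1.8]
width: 0.0214
15.85 [0.4435 0.186  0.2543] [ 0.5036 -0.1832 -1.8198] [ 0.0549  0.1001 -0.015 ]
8.306047389510608 [ 0.0065  0.0014 -1.    ]
```

View pics/w11.png

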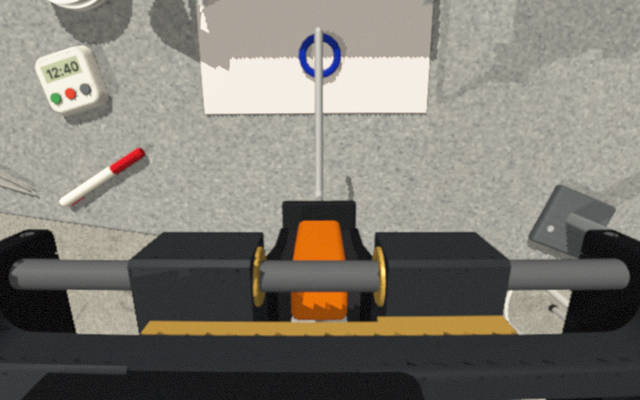

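View pics/s11b.png

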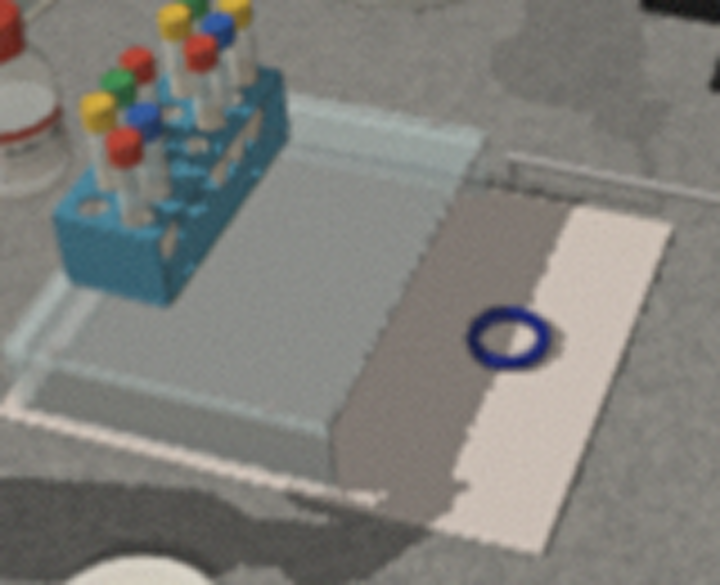

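```bash
python3 -m pendant '[{"translation":[0,-1.5,1],"angular":[0,0,0],"hand":-1},{"translation":[0.5,-3,1],"angular":[0,0,-2],"hand":-1},{"translation":[1.5,-4,0],"angular":[0,0,-2],"hand":-1},{"translation":[1.5,-4,0],"angular":[0,0,-2],"hand":-1},{"translation":[1.5,-4,0],"angular":[0,0,-2],"hand":-1},{"translation":[1.5,-4,0],"angular":[0,0,-2],"hand":-1},{"translation":[1.5,-4,0],"angular":[0,0,-2],"hand":-1},{"translation":[0.4,-4,0],"angular":[0,0,-2],"hand":-1},{"translation":[0,-3.5,0],"angular":[0,0,-2],"hand":-1},{"translation":[0,-2,0],"angular":[0,0,-2],"hand":-1},{"translation":[0,0,0],"angular":[0,0,-2],"hand":-1},{"translation":[0,0,0],"angular":[0,0,0],"hand":-1},{"translation":[0,0,0],"angular":[0,0,0],"hand":-1}]' 60
python3 - <<'E'
from h import *
np.set_printoptions(precision=4,suppress=True)
s=r.read_state();print(s['time'],s['ee_pos'],s['ft_force'],s['torque'])
Rm=R.from_quat(s['eef_rot']).as_matrix();print(np.degrees(np.arctan2(-Rm[1,2],-Rm[0,2])),Rm[:,0])
print((np.array([.4683+.0587,-.1417-.0123,.1796])-s['ee_pos'])*100)
im=r.camera('wrist');cv2.imwrite(f'pics/w12.png',im[:,:,::-1])
E
```

```text
time: 17.25
ee_pos: [0.526, -0.1539, 0.2694]
eef_rot: [-0.703, 0.071, 0.704, 0.072]
ft_force: [-0.9, 0.4, -1.1]
width: 0.0219
17.25 [ 0.526  -0.1539  0.2694] [-0.9055  0.3686 -1.1026] [ 0.0151  0.074  -0.0028]
-11.577842709826829 [-0.0007  0.0006 -1.    ]
[ 0.1    -0.0129 -8.9784]
```

View pics/w12.png

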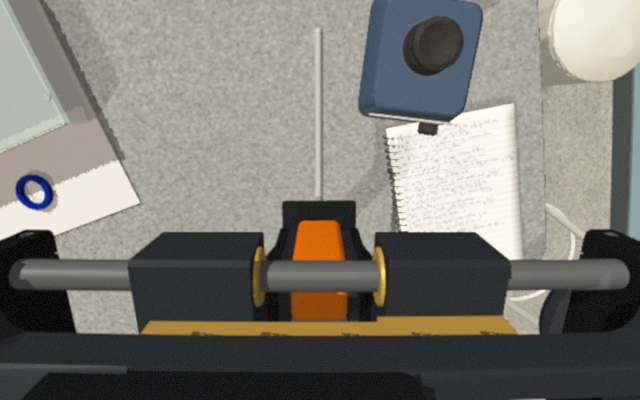

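```bash
python3 -m pendant '[{"translation":[0.1,0,-2.5],"angular":[0,0,-0.1],"hand":-1},{"translation":[0,0,-2.5],"angular":[0,0,0],"hand":-1},{"translation":[0,0,-2.5],"angular":[0,0,0],"hand":-1},{"translation":[0,0,-1],"angular":[0,0,0],"hand":-1},{"translation":[0,0,-0.4],"angular":[0,0,0],"hand":-1},{"translation":[0,0,0],"angular":[0,0,0],"hand":-1},{"translation":[0,0,0],"angular":[0,0,0],"hand":-1}]' 60
python3 - <<'E'
from h import *
np.set_printoptions(precision=4,suppress=True)
s=r.read_state();print(s['time'],s['ee_pos'],s['ft_force'],s['torque'])
Rm=R.from_quat(s['eef_rot']).as_matrix();print(np.degrees(np.arctan2(-Rm[1,2],-Rm[0,2])),Rm[:,0])
print((np.array([.4683,-.1417,.1796])-s['ee_pos'])*100)
im=r.camera('side');cv2.imwrite(f'pics/s13b.png',cv2.resize(im[80:200,330:450,::-1],None,fx=5,fy=5,interpolation=cv2.INTER_CUBIC))
E
```

```text
time: 18.0
ee_pos: [0.5277, -0.1551, 0.182]
eef_rot: [0.704, -0.073, -0.703, -0.073]
ft_force: [0.2, 0.4, -2.0]
width: 0.0217
18.0 [ 0.5277 -0.1551  0.182 ] [ 0.2465  0.4018 -1.9703] [ 0.0963  0.0456 -0.0435]
-11.803585118664644 [ 0.0017 -0.0006 -1.    ]
[-5.9428  1.3439 -0.2412]
```

View pics/s13b.png

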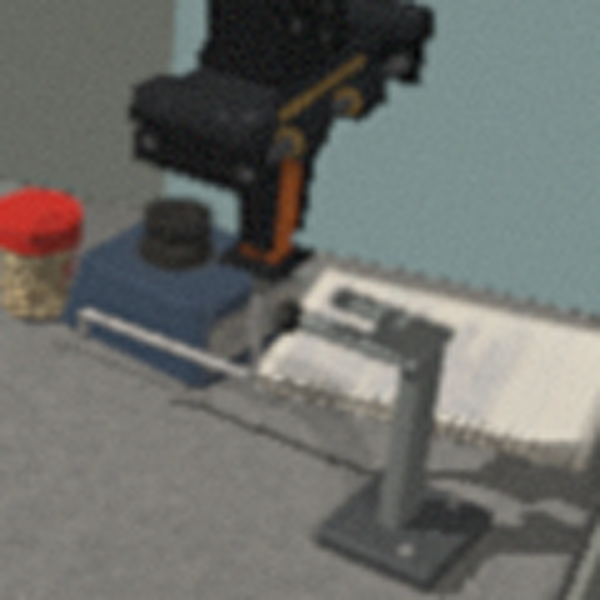

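```bash
python3 -m pendant '[{"translation":[-0.98,0.3,-0.2],"angular":[0,0,0.1],"hand":-1},{"translation":[-0.98,0.2,0],"angular":[0,0,0],"hand":-1},{"translation":[-0.98,0.2,0],"angular":[0,0,0],"hand":-1},{"translation":[0,0,0],"angular":[0,0,0],"hand":-1}]' 60
python3 - <<'E'
from h import *
np.set_printoptions(precision=4,suppress=True)
s=r.read_state();print(s['time'],s['ee_pos'],s['ft_force'],s['torque'])
d=(np.array([.4683,-.1417,.1796])-s['ee_pos'])*100;h=np.radians(-11.75);print(d,'along',d[:2]@[np.cos(h),np.sin(h)],'lat',d[:2]@[-np.sin(h),np.cos(h)])
E
```

```text
time: 18.45
ee_pos: [0.4963, -0.1481, 0.179]
eef_rot: [-0.703, 0.073, 0.704, 0.072]
ft_force: [0.7, -0.7, -1.3]
width: 0.0219
18.45 [ 0.4963 -0.1481  0.179 ] [ 0.7327 -0.668  -1.2519] [ 0.0633  0.0142 -0.0098]
[-2.7957  0.638   0.0591] along -2.867025437710446 lat 0.055291636783073944
```

```bash
python3 -m pendant '[{"translation":[-0.9,0.22,0],"angular":[0,0,0],"hand":-1},{"translation":[-0.9,0.21,0],"angular":[0,0,0],"hand":-1},{"translation":[-0.9,0.2,0],"angular":[0,0,0],"hand":-1},{"translation":[0,0,0],"angular":[0,0,0],"hand":-1},{"translation":[0,0,0],"angular":[0,0,0],"hand":-1}]' 60
python3 - <<'E'
from h import *
np.set_printoptions(precision=4,suppress=True)
s=r.read_state();print(s['time'],s['ee_pos'],s['ft_force'],s['torque'])
Rm=R.from_quat(s['eef_rot']).as_matrix();print(np.degrees(np.arctan2(-Rm[1,2],-Rm[0,2])),Rm[:,0])
d=(np.array([.4683,-.1417,.1706])-s['ee_pos'])*100;h=np.radians(-11.75);print(d,'along',d[:2]@[np.cos(h),np.sin(h)],'lat',d[:2]@[-np.sin(h),np.cos(h)])
im=r.camera('wrist');cv2.imwrite(f'pics/w14.png',im[:,:,::-1])
im=r.camera('side');cv2.imwrite(f'pics/s14b.png',cv2.resize(im[80:200,330:450,::-1],None,fx=5,fy=5,interpolation=cv2.INTER_CUBIC))
E
```

```text
time: 18.95
ee_pos: [0.4706, -0.1419, 0.179]
eef_rot: [0.704, -0.072, -0.703, -0.072]
ft_force: [-0.2, -0.8, -1.4]
width: 0.0215
18.95 [ 0.4706 -0.1419  0.179 ] [-0.1585 -0.7837 -1.3904] [ 0.0632  0.0564 -0.0501]
-11.726966142708077 [ 0.0004 -0.0005 -1.    ]
[-0.2315  0.0234 -0.8362] along -0.23144177163203328 lat -0.024284955695902815
```

View pics/s14b.png

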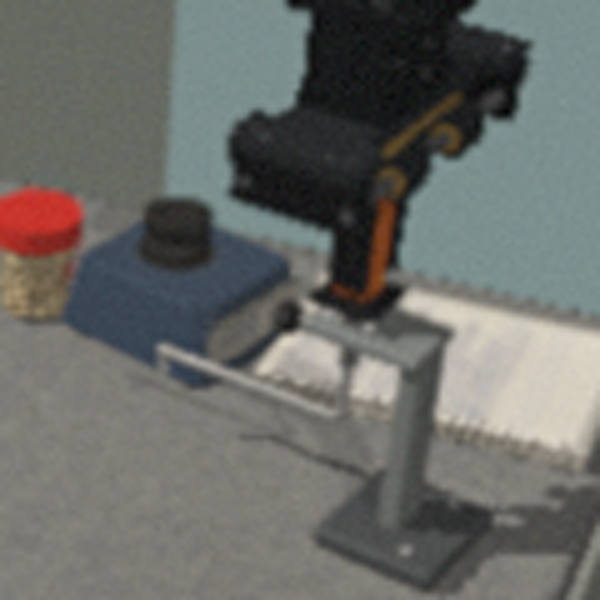

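View pics/w14.png

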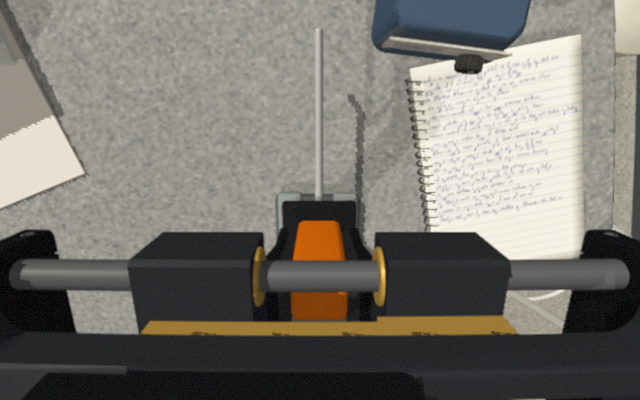

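```bash
python3 -m pendant '[{"translation":[-0.2,0,-0.3],"angular":[0,0,0],"hand":-1},{"translation":[0,0,-0.2],"angular":[0,0,0],"hand":-1},{"translation":[0,0,-0.15],"angular":[0,0,0],"hand":-1},{"translation":[0,0,0],"angular":[0,0,0],"hand":-1}]' 60
python3 -m pendant '[{"translation":[0,0,-0.1],"angular":[0,0,0],"hand":-1}]'
python3 -m pendant '[{"translation":[0,0,-0.07],"angular":[0,0,0],"hand":-1}]'
```

```text
time: 19.45
ee_pos: [0.4685, -0.1418, 0.1719]
eef_rot: [-0.703, 0.072, 0.704, 0.072]
ft_force: [0.0, 0.0, -2.2]
width: 0.0221
time: 19.55
ee_pos: [0.4688, -0.1419, 0.1713]
eef_rot: [0.703, -0.072, -0.703, -0.072]
ft_force: [0.6, -0.3, -1.5]
width: 0.0218
time: 19.65
ee_pos: [0.4687, -0.1419, 0.1705]
eef_rot: [0.703, -0.072, -0.703, -0.072]
ft_force: [-1.1, 0.2, 6.3]
width: 0.0217
```

```bash
python3 -m pendant '[{"translation":[0,0,0],"angular":[0,0,0],"hand":-0.3},{"translation":[0,0,0],"angular":[0,0,0],"hand":0},{"translation":[0,0,0],"angular":[0,0,0],"hand":0.4},{"translation":[0,0,0],"angular":[0,0,0],"hand":0.4},{"translation":[0,0,0],"angular":[0,0,0],"hand":0.4},{"translation":[0,0,0],"angular":[0,0,0],"hand":0.4},{"translation":[0,0,0],"angular":[0,0,0],"hand":0.4}]' 20
python3 - <<'E'
from h import *
np.set_printoptions(precision=4,suppress=True)
s=r.read_state();print(s['time'],s['ee_pos'],s['ft_force'],s['width'])
im=r.camera('wrist');cv2.imwrite(f'pics/w15.png',im[:,:,::-1])
E
```

```text
time: 20.35
ee_pos: [0.4687, -0.1418, 0.1706]
eef_rot: [0.703, -0.072, -0.703, -0.072]
ft_force: [-0.1, -0.0, -0.2]
width: 0.0598
20.35 [ 0.4687 -0.1418  0.1706] [-0.1062 -0.0491 -0.1517] 0.0597959525829033
```

View pics/w15.png

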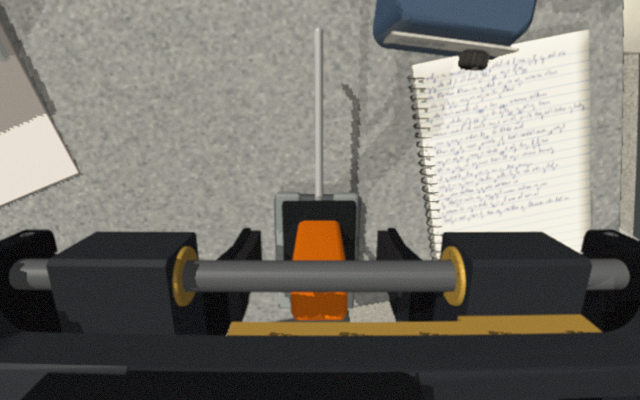

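Released: the hook hangs in the holder and the fingers are clear of it. Now I retreat upward and check.

```bash
python3 -m pendant '[{"translation":[0,0,1],"angular":[0,0,0],"hand":0.4},{"translation":[0,0,2],"angular":[0,0,0],"hand":0.6},{"translation":[0,0,3],"angular":[0,0,0],"hand":1},{"translation":[0,0,4],"angular":[0,0,0],"hand":1},{"translation":[0,0,4],"angular":[0,0,0],"hand":1},{"translation":[-2,-4,0],"angular":[0,0,0],"hand":1},{"translation":[-2,-4,0],"angular":[0,0,0],"hand":1},{"translation":[-2,-4,0],"angular":[0,0,0],"hand":1},{"translation":[0,-4,0],"angular":[0,0,0],"hand":1},{"translation":[0,0,0],"angular":[0,0,0],"hand":1},{"translation":[0,0,0],"angular":[0,0,0],"hand":1}]' 20
python3 - <<'E'
from h import *
np.set_printoptions(precision=4,suppress=True)
s=r.read_state();print(s['time'],s['ee_pos'],s['ft_force'],s['width'])
im=r.camera('side');cv2.imwrite(f'pics/s16.png',im[:,:,::-1])
cv2.imwrite(f'pics/s16b.png',cv2.resize(im[90:210,330:450,::-1],None,fx=5,fy=5,interpolation=cv2.INTER_CUBIC))
im=r.camera('top');cv2.imwrite(f'pics/t16.png',im[:,:,::-1])
cv2.imwrite('pics/t16b.png',cv2.resize(im[90:290,200:460,::-1],None,fx=3,fy=3,interpolation=cv2.INTER_CUBIC))
S=cam('side');T=cam('top')
for c,C in(('side',S),('top',T)):
  for e in r.mark_of(c,'ring_center')[:2]: print(c,e, onz(C,e['point'][::-1],.0065))
E
```

```text
time: 21.5
ee_pos: [0.4085, -0.3022, 0.311]
eef_rot: [0.703, -0.073, -0.703, -0.073]
ft_force: [0.8, 0.8, -0.5]
width: 0.0869
21.5 [ 0.4085 -0.3022  0.311 ] [ 0.752   0.8157 -0.4612] 0.08692843320252498
side {'point': [246.8, 312.8], 'confidence': 0.45} [0.5654 0.2109 0.0065]
top {'point': [203.9, 302.3], 'confidence': 0.59} [0.5638 0.2018 0.0065]
top {'point': [190.6, 222.2], 'confidence': 0.49} [0.6135 0.4616 0.0065]
```

View pics/s16b.png

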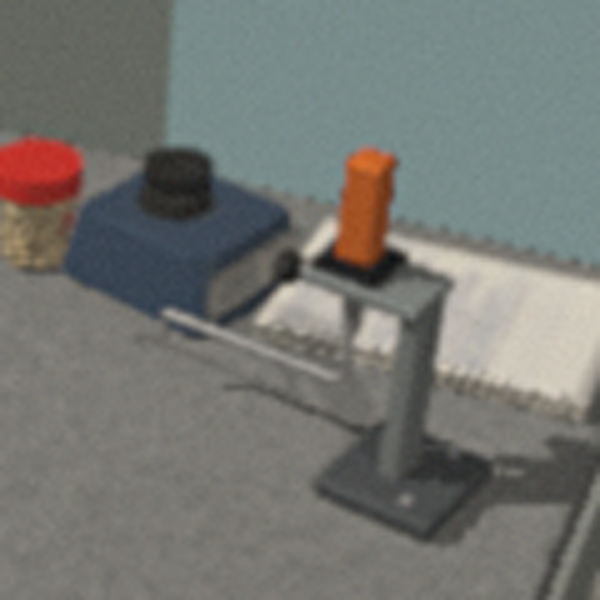

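View pics/s16.png

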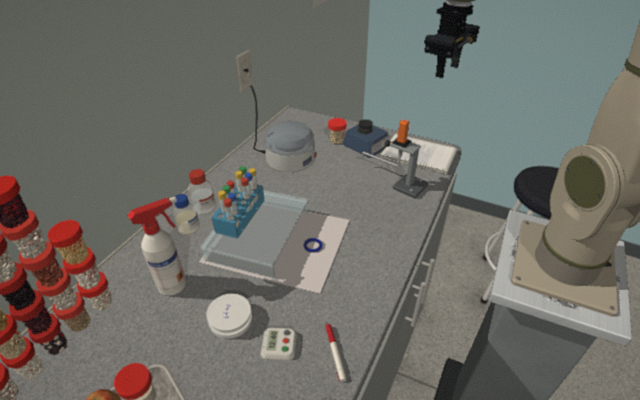

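View pics/t16b.png

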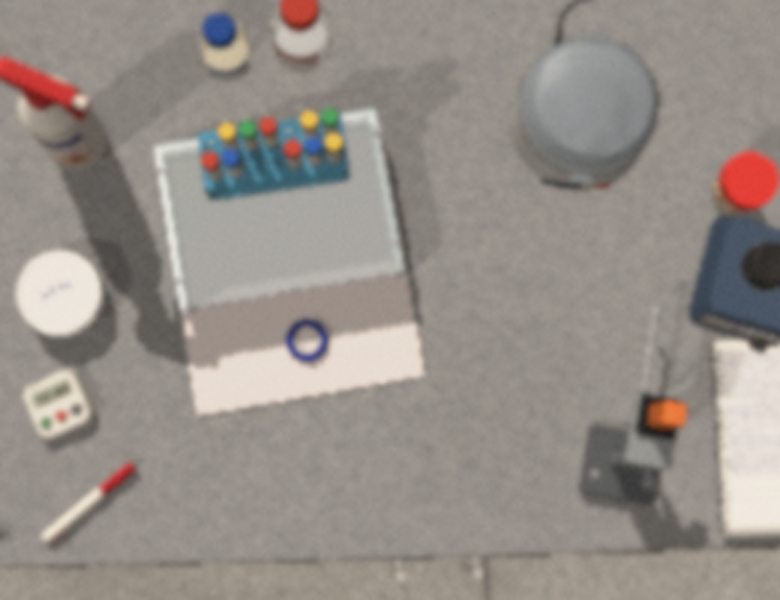

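The pictures show the ring flat in front of the riser (top zoom 307,341). The hook hangs as it did at the start, the bystanders haven't moved, and the arm is clear, so I'm handing in.

```bash
python3 -c "
from bench import r
print(r.read_state()['time'], r.close_job())"
```

```text
the job is handed in; nothing more can be done
21.7 None
```

The ring is out and the hook is back in its holder; I handed the job in at about 21.7 s.

I took the hook off its holder and touched its tip to the sheet in front of the riser to find its length. That touch read about 13 N after allowing for the hook's weight. I then lowered the tip into the ring about 1.5 mm above the sheet, drew the ring out about 100 mm and hung the hook back. The fingers never came near the ring.

**Last checks:**
- **Ring:** it lies flat on the sheet in front of the riser, with its far edge about 25 mm clear of the riser's front. The two cameras placed its centre at (0.564, 0.202) and (0.565, 0.211), which disagree by about 9 mm sideways. Those were network marks of middling confidence, and one extra mark landed on the dishes. The pictures themselves show the ring clearly out in the open.
- **Hook:** in the side and top pictures it hangs as it did at the start, with its flange on the fork. Seating it pressed with about 8 N.
- **Bystanders:** the rack, dishes, timer and marker look unmoved compared with the first pictures.
- **Arm:** it is clear of everything.

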